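Set up the single-cup coffee dripper

ROBOT

A 6-joint arm with a two-finger parallel gripper is mounted at the origin on a cart in front of the work surface, level with it; the furniture and walls round the work are solid. World frame = base frame: x ahead of the robot, y to its left, z up, the work surface at z = 0. Lengths are in mm, angles in degrees, forces in N, time in s.
With the tool pointing down it reaches from about 350 to 850 mm from the base axis. Payload 8.1 kg.
Tool frame: the origin (TCP) lies between the finger pads; the fingertips stand 8 mm ahead of it and the grasp point (between the pads) lies 11 mm behind it (r.tip_extent is the distance from the TCP to the fingertips, in mm); z points along the fingers, y is the direction in which the jaws open and shut (so a half turn about z gives the same grasp; the last joint's range is limited). The gripper opens to 85 mm and grips with 20 to 120 N. Pads are 22 mm wide; open, the fingers measure 114 mm over their backs; the gripper's body (76 mm by 85 mm) begins 54 mm behind the grasp point. The pads swing forward as they close: fully open they stand 13 mm farther back than shut.
Start: joints at [72.342, 7.471, 85.268, -0, 87.261, -4.893], TCP at [132.554, 585.179, 239.292] pointing down, gripper open.
Joint ranges: [-169.43, 169.43], [-51.17, 129.36], [1.28, 143.12], [-76.62, 256.62], [0, 156.53], [-152.29, 152.29]. Speed limits (degrees/s): [136.94, 136.94, 159.86, 180, 180, 180].

INTERFACE

Orientations are given as [roll, pitch, yaw] about the fixed x, y, z axes, in that order (R = Rz(yaw) Ry(pitch) Rx(roll)).
In Python, from bench import sensors, viewer, hand_in, r gives the robot as it stands. The module is installed in compiled form; this text tells all that it offers.
- The arm moves only by the tool move_arm, never from a script. Its argument "rows" is a list that holds one entry, the list of rows, each a list of 6 numbers: the shift along the tool's x, y, z in m, then the turn, a rotation vector about the tool's x, y, z in degrees. In form: [[[tx, ty, tz, rx, ry, rz], ...]]. A call has 1 to 20 rows; each row is the pose to reach, as a shift and turn from the pose commanded when the call began, along the tool's axes at that moment; what a row does not reach only later rows make up. A row lasts 1/10 s, in which the tool goes at most 50 mm and 8.59 degrees, less where a joint would pass 70% of its speed; a pose out of reach is approached as far as the arm can. A call with a gripper value outside its range is refused whole. "grip" is the opening, from 0 (shut) to 1 (fully open), set as the call begins (left out, the last holds). The fingers move at their own pace and stop on an object; "newtons" is the grip in N (left out, the last holds). Time passes only in rows, so rows that repeat a pose let the fingers close. It gives the time, the measured TCP pose, the force and the opening at its end, in the units of the state.
- sensors.sense(): the state, without advancing time (a new reading comes with each control period).
- viewer.snapshot(name): name is "scene" or "top" or "wrist"; returns a dict with "color" (384x512x3 uint8, red, green, blue), "camera_matrix" (3x3 intrinsics, pixels), "R" (3x3) and "t" (3): a world point X has camera coordinates R X + t. Camera axes: x right, y down, z forward; pixel columns grow to the right and rows downward; lengths in mm; the calibration is good to about 2 mm. A picture is of the moment at which its call begins. There is no depth.
- hand_in(): hands the job in, once; it reports no verdict.
The state is a dict: "time": time; "joint_pos": joint angles; "qd": joint speeds; "joint_efforts": joint torques, N m; "tool_pos": TCP position; "tcp_rot": TCP orientation; "ft_force": force on the tool from outside, world axes, zero at the start; "wrist_torque": the same for the moment, N m; "finger_gap": finger opening in mm.
Only numpy, scipy, OpenCV 4.12 (cv2) and the standard library are available. Lean on these libraries where they do the work, as an engineer would, in place of code of your own. Each camera call takes 0.05 s, during which the arm holds its last target.

TASK

Set up the coffee dripper on its coaster, working from the bottom up: first stand the white tumbler in the coaster's recess, then sit the brimmed steel dripper on the tumbler's rim with its boss in the mouth, then lower the press into the dripper's cup, and last put the domed cap over the cup. Each part must sit level and fully home, and the other pantry things must stay where they are.

Things in the scene. Friction and masses are not known exactly. Their poses are not given: they have to be found in the camera images.
- coaster_seat (a point): Round wooden coaster, 90 mm across and 12 mm high, fixed to the worktop, with a round recess 70 mm across and 5 mm deep in its top. The point is the centre of the recess's floor, 7 mm above the worktop; z up.
- tumbler_center (a point): White ceramic tumbler, no handle, open top, 90 mm high, about 0.25 kg; outside 56 mm across at the foot, 61 mm half-way up, 64 mm at the rim; wall 4 mm, mouth 56 mm across. Stands upright. The point is on its axis half-way up, 45 mm above its foot; z up. Seated in the coaster, it is 45 mm above coaster_seat.
- dripper_center (a point): Steel dripper like an upturned hat, 45 mm high, 0.13 kg: round open cup, 66 mm outside, 60 mm inside, 34 mm deep, over a brim 88 mm across (8 to 11 mm above the underside). A boss below, 48 mm across, 8 mm deep, enters the tumbler's mouth; the brim rests on its rim. The point is on the axis, 22.5 mm above the boss's underside; z up. Seated: 59.5 mm above tumbler_center.
- press_center (a point): Steel press, 62 mm high, 0.07 kg: perforated disc 52 mm across, 4 mm thick, upright 8 mm stem with a round grip 16 mm across, 20 mm high on top (42 to 62 mm up). The disc lies flat on the floor of the dripper's cup; the grip then stands out of the cup. The point is on its axis, 31 mm above the underside; z up. Seated: 19.5 mm above dripper_center.
- cap_center (a point): Domed steel cap, 81 mm across, 66 mm high, 0.09 kg; black knob 18 mm across, 20 mm high (46 to 66 mm up) on the dome's top (44 mm up). Hollow: its skirt, 8 mm deep, 72 to 75 mm inside, goes over the dripper's cup and a ledge rests on the cup's rim; it clears the press. The point is on its axis, 33 mm above the lower edge; z up. Seated: 47.5 mm above dripper_center.
- spice_jar_center (a point): Bystander: spice jar with a green lid, 46 mm across, 105 mm high, near the coffee things. Loose; leave it alone. The point is half-way up.
- salt_mill_center (a point): Bystander: small salt mill with a grey top, 44 mm across, 90 mm high. Loose; leave it alone. The point is half-way up.
- timer_center (a point): Bystander: red and white kitchen timer, 67 mm across, 54 mm high. Loose; leave it alone. The point is half-way up.
- bean_jar_center (a point): Bystander: clip-top glass jar of beans, 86 by 100 mm, 145 mm high. Loose; leave it alone. The point is half-way up.
Things that resemble listed ones, but are neither listed nor needed, are in the scene too. What is shaped like the part that bears press_center but purple is not meant.

How it is judged:
By the outcome, as a careful person would: the job done as asked, in the order asked, and still so for the second after the job is handed in, with the robot touching nothing.
It also fails if it takes over 104 s, if anything falls off the work surface, if the arm or the gripper's body presses on something with over 40 N, if the wrist force passes 120 N, or if a joint passes its speed limit or range.

## Working session

There is one attempt and no reset: what is moved stays moved. The work goes in short steps, Python scripts to look and compute and a tool call to move; the robot and the scene stay as the last step left them, time stands still between calls to the robot, and variables do not carry over. Pictures are saved under pics/ and viewed, and the job is handed in when it is done.

Besides the shell and the picture viewer there is one more tool, called after "Call:" as name(argument=value, ...) on one line, values as JSON. move_arm: Moves the arm, as the interface text tells. Its arguments: {"type":"object","properties":{"rows":{"type":"array","items":{"type":"array","items":{"type":"array","items":{"type":"number"}}}},"grip":{"type":"number"},"newtons":{"type":"number"}},"required":["rows"]}

```bash
mkdir -p pics; ls; cat > h.py <<'E'
import numpy as np, cv2
from bench import sensors, viewer, hand_in, r
def snap(n,fn=None):
    d=viewer.snapshot(n)
    if fn: cv2.imwrite(f'pics/{fn}.png',cv2.cvtColor(d['color'],cv2.COLOR_RGB2BGR))
    return d
def ray(d,u,v,z):
    K=np.array(d['camera_matrix']);R=np.array(d['R']);t=np.array(d['t'])
    c=-R.T@t; w=R.T@np.linalg.inv(K)@np.array([u,v,1.])
    return c+w*(z-c[2])/w[2]
def proj(d,X):
    p=np.array(d['camera_matrix'])@(np.array(d['R'])@np.array(X,float)+np.array(d['t']));return p[:2]/p[2]
E
python3 - <<'E'
from h import *
print(sensors.sense())
for n in("scene","top","wrist"):
    d=snap(n,n+'0');R=np.array(d['R']);print(n,(-R.T@np.array(d['t'])).round(),R[2].round(2),d['camera_matrix'][0])
E
```

```text
pics
{'time': 0.0, 'joint_pos': array([ 7.23408254e+01,  7.51470145e+00,  8.53291056e+01,  8.43225166e-04,
        8.72615345e+01, -4.89382320e+00]), 'qd': array([-0.03269471, -0.052649  ,  0.0265922 , -0.0216466 ,  0.06380898,
        0.03918826]), 'joint_efforts': array([ 2.15321570e-04, -5.69432080e+01, -5.00533891e+01, -3.00069132e-04,
        1.53812411e-02, -4.39016776e-05]), 'tool_pos': array([132.39425279, 584.66575793, 238.25032127]), 'tcp_rot': array([-1.79895114e+02, -9.82575581e-03,  1.67234599e+02]), 'ft_force': array([-0.85196626, -0.33638803,  0.72273746]), 'wrist_torque': array([-3.84951642e-02,  5.40324746e-02, -5.17211721e-06]), 'finger_gap': 85.17284307773082}
scene [-60. -80. 676.] [ 0.67  0.29 -0.69] [402.18097854   0.         257.10392534]
top [460. 196. 944.] [ 0.04 -0.03 -1.  ] [412.23949676   0.         251.33662351]
wrist [ 62. 601. 373.] [ 0.28 -0.06 -0.96] [329.38958035   0.         259.26464237]
```

View pics/scene0.png

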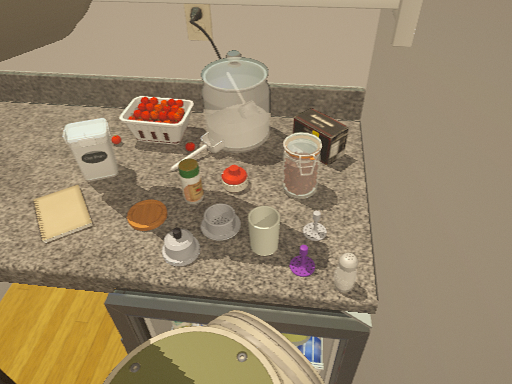

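View pics/top0.png

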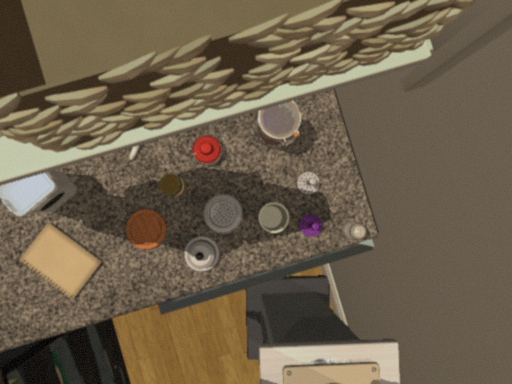

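View pics/wrist0.png

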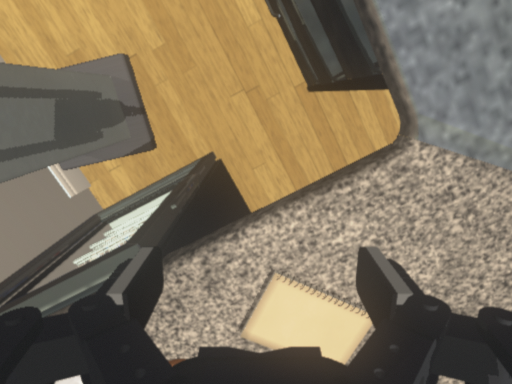

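```bash
python3 - <<'E'
import cv2,numpy as np
a=cv2.imread('pics/top0.png')[100:290,110:380];cv2.imwrite('pics/top0c.png',cv2.resize(a,None,fx=2.96,fy=2.96,interpolation=cv2.INTER_CUBIC))
a=cv2.imread('pics/scene0.png')[140:300,120:370];cv2.imwrite('pics/scene0c.png',cv2.resize(a,None,fx=3.2,fy=3.2,interpolation=cv2.INTER_CUBIC))
E
```

```text
(no output)
```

View pics/top0c.png

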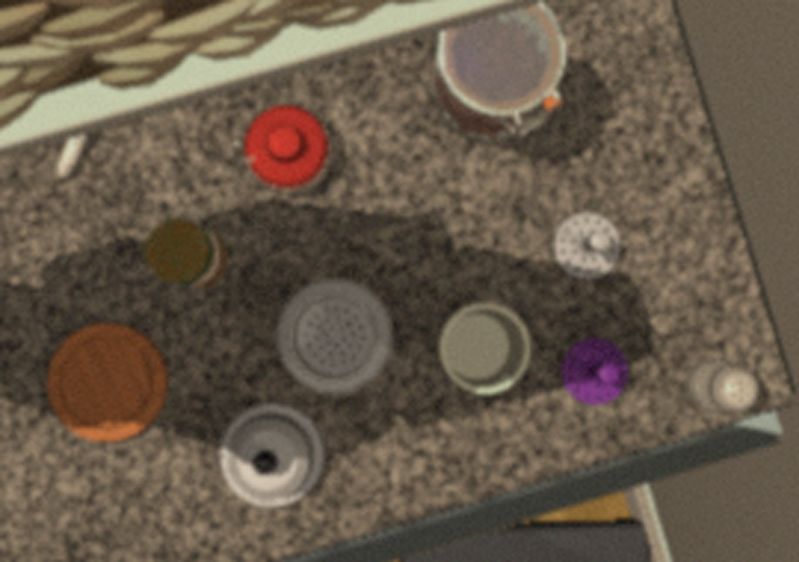

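View pics/scene0c.png

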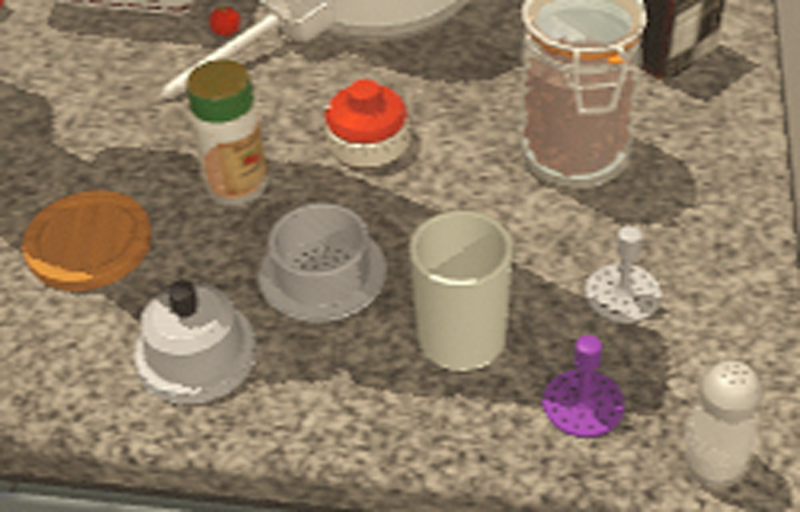

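```bash
cat > m.py <<'E'
from h import *
d=snap("top"); s=snap("scene")
def c(x,y): return x/2.96+110-.5+.17, y/2.96+100-.5+.17
pts={'coaster':(107,382,12),'tumbler':(485,348,90),'dripper_brim':(335,336,11),'press':(587,244,4),'cap':(272,455,8),'capknob':(264,461,66),'pressgrip':(600,242,62),'spice':(180,250,105),'salt':(735,388,88),'timer':(286,146,30)}
for k,(x,y,z) in pts.items():
    p=ray(d,*c(x,y),z); print(k,p.round(1),'scene px',((proj(s,p)-[120,140])*3.2).round())
# overlays
T=d['color'][:,:,::-1].copy();S=s['color'][:,:,::-1].copy()
T=cv2.resize(T,None,fx=3,fy=3,interpolation=cv2.INTER_CUBIC);S=cv2.resize(S,None,fx=3,fy=3,interpolation=cv2.INTER_CUBIC)
def circ(x,y,z,dia,col):
    th=np.linspace(0,2*np.pi,60)
    for im,q in((T,d),(S,s)):
        P=np.array([proj(q,[x+dia/2*np.cos(a),y+dia/2*np.sin(a),z]) for a in th])
        cv2.polylines(im,[((P+.5)*3*8-4).astype(int)],True,col,1,cv2.LINE_AA,3)
def P(k): return ray(d,*c(*pts[k][:2]),pts[k][2])[:2]
for k,cs in {'coaster':[(12,90),(12,70)],'tumbler':[(90,64),(0,56)],'dripper_brim':[(11,88),(45,66)],'press':[(4,52),(62,16)],'cap':[(8,81),(66,18)]}.items():
    for z,dd in cs: circ(*P(k),z,dd,(0,255,0))
cv2.imwrite('pics/ovT.png',T[330:850,360:1100]);cv2.imwrite('pics/ovS.png',S[430:900,340:1110])
E
python3 m.py
```

```text
coaster [425.9 404.6  12. ] scene px [ 85. 231.]
tumbler [444.7 123.9  90. ] scene px [459. 244.]
dripper_brim [455.7 231.6  11. ] scene px [321. 269.]
press [521.4  35.    4. ] scene px [621. 287.]
cap [366.7 281.9   8. ] scene px [193. 345.]
capknob [368.4 282.4  66. ] scene px [180. 285.]
pressgrip [518.8  35.3  62. ] scene px [627. 232.]
spice [518.1 332.5 105. ] scene px [219.  77.]
salt [411.4 -52.1  88. ] scene px [727. 370.]
timer [599.4 263.9  30. ] scene px [363. 110.]
```

View pics/ovT.png

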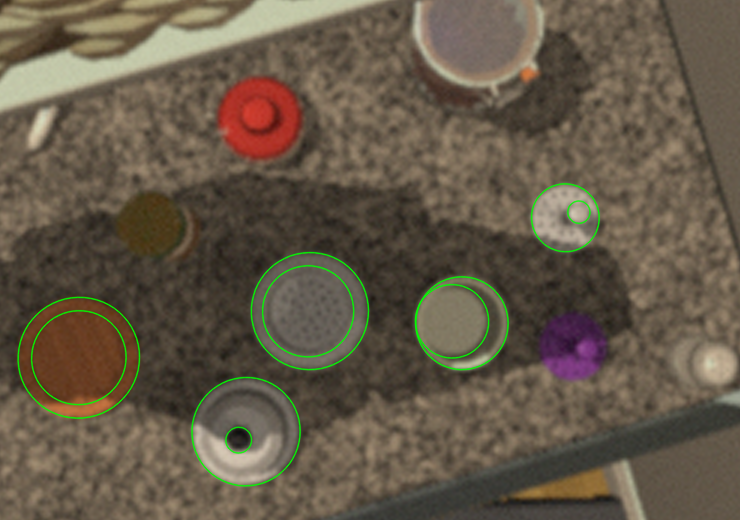

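View pics/ovS.png

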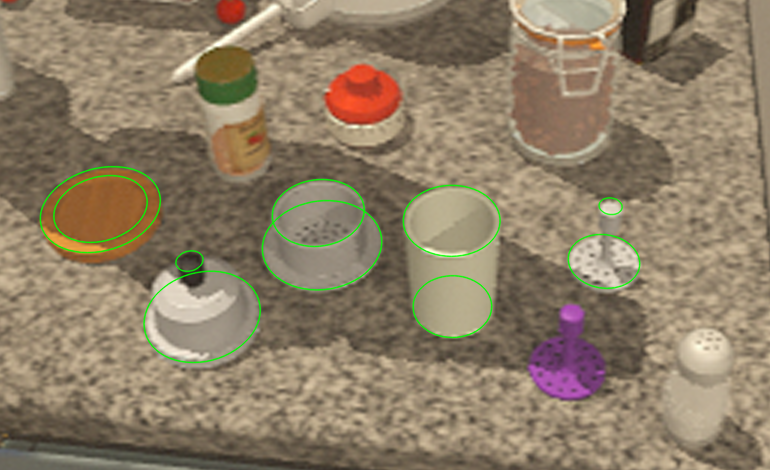

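```bash
cat >> h.py <<'E'
from scipy.spatial.transform import Rotation as Ro
def go(x,y,z,yaw):
    s=sensors.sense(); R=Ro.from_euler('xyz',s['tcp_rot'],degrees=True)
    sh=R.inv().apply(np.array([x,y,z])-s['tool_pos'])/1000
    rv=(R.inv()*Ro.from_euler('xyz',[180,0,yaw],degrees=True)).as_rotvec(degrees=True)
    print(x,y,z,yaw,'->',sh.round(4),rv.round(2))
def st():
    s=sensors.sense();print({k:np.round(s[k],1) for k in('time','tool_pos','tcp_rot','ft_force','finger_gap','joint_pos')})
E
python3 -c "
from h import *
print(r.tip_extent,[a for a in dir(r) if a[0]!='_']);go(445,124,239,90)"
```

```text
8.0 ['PlanningError', 'tip_extent']
445 124 239 90 -> [-4.067e-01 -3.805e-01  1.000e-04] [-5.000e-02  3.000e-02  7.724e+01]
```

Call:
move_arm(rows=[[[-0.407,-0.38,0,0,0,77.2],[-0.407,-0.38,0,0,0,77.2],[-0.407,-0.38,0,0,0,77.2],[-0.407,-0.38,0,0,0,77.2],[-0.407,-0.38,0,0,0,77.2],[-0.407,-0.38,0,0,0,77.2],[-0.407,-0.38,0,0,0,77.2],[-0.407,-0.38,0,0,0,77.2],[-0.407,-0.38,0,0,0,77.2],[-0.407,-0.38,0,0,0,77.2],[-0.407,-0.38,0,0,0,77.2],[-0.407,-0.38,0,0,0,77.2],[-0.407,-0.38,0,0,0,77.2],[-0.407,-0.38,0,0,0,77.2],[-0.407,-0.38,0,0,0,77.2],[-0.407,-0.38,0,0,0,77.2],[-0.407,-0.38,0,0,0,77.2]]], grip=1)

```text
time: 1.95
tool_pos: [445.1, 125.6, 239.4]
tcp_rot: [180.0, -0.0, 90.1]
ft_force: [0.7, 1.1, 0.7]
finger_gap: 85.6
```

```bash
python3 -c "
from h import *
snap('wrist','w1');st();go(445,124,50,90)"
```

```text
{'time': np.float64(2.0), 'tool_pos': array([445.2, 125.5, 239.4]), 'tcp_rot': array([180. ,  -0. ,  90.1]), 'ft_force': array([-0.3, -0.4,  0.3]), 'finger_gap': np.float64(85.1), 'joint_pos': array([  9.4, -14.3, 106.2,   0. ,  88.1,   9.3])}
445 124 50 90 -> [-0.0015 -0.0002  0.1894] [ 0.01 -0.    0.13]
```

View pics/w1.png

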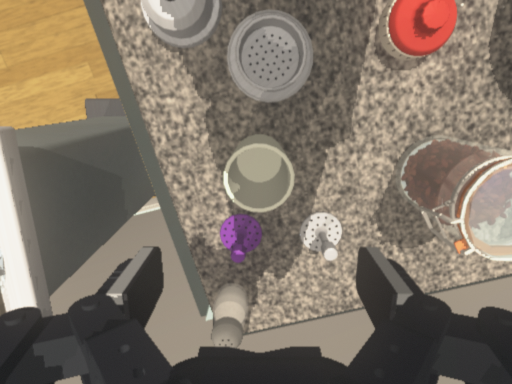

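```bash
python3 -c "
from h import *
d=snap('wrist')
print(ray(d,259,174.5,90),proj(d,[445,124,90]),proj(d,[456,232,11]),ray(d,270,57,11),ray(d,322,232,4),proj(d,[445,125,239]))
R=np.array(d['R']);print(-R.T@d['t'])"
```

```text
[445.29222717 128.55065723  90.        ] [258.65416416 179.46431566] [269.83588981  58.36377422] [456.1516217  233.30500372  11.        ] [522.30041771  35.80760702   4.        ] [258.07093044 259.53979766]
[445.27598382 198.0134133  374.30817211]
```

```bash
cat >> h.py <<'E'
def over(name,fn,circs,box,f=4):
    d=snap(name); im=cv2.resize(d['color'][:,:,::-1],None,fx=f,fy=f,interpolation=cv2.INTER_CUBIC)
    th=np.linspace(0,2*np.pi,80)
    for x,y,z,dia in circs:
        P=np.array([proj(d,[x+dia/2*np.cos(a),y+dia/2*np.sin(a),z]) for a in th])
        cv2.polylines(im,[(((P+.5)*f-.5)*8).astype(int)],True,(0,255,0),1,cv2.LINE_AA,3)
    a,b,c,e=[q*f for q in box]; cv2.imwrite(f'pics/{fn}.png',im[b:e,a:c])
E
python3 -c "
from h import *
C=[(445,124,90,64),(445,124,0,56),(456,232,11,88),(521.5,35.3,4,52)]
over('wrist','w1o',C,(170,0,350,260),3)
over('top','t1o',C,(180,150,340,260),5)"; cd pics; python3 -c "
import cv2;print(cv2.imread('w1o.png').shape)"
```

```text
(780, 540, 3)
```

View pics/w1o.png

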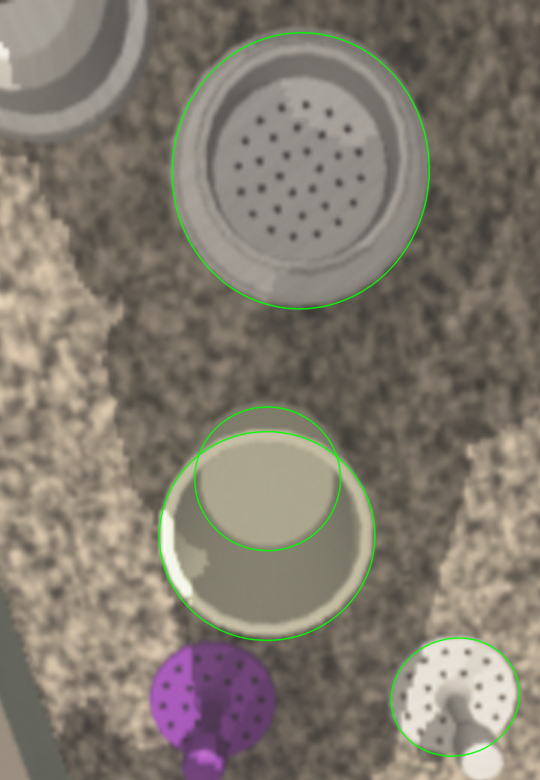

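View pics/t1o.png

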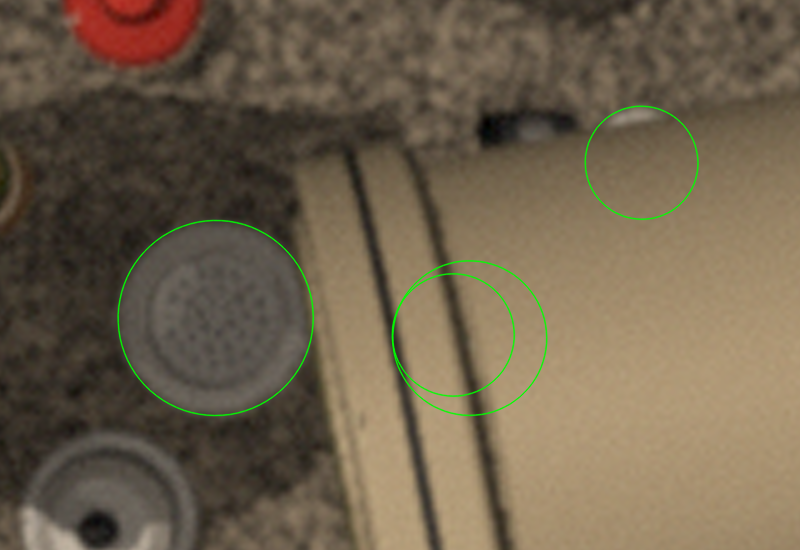

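The wrist view agrees with the top view to about 1 mm: tumbler rim at about (445, 124), dripper brim (456, 232), and steel press disc (521.5, 35). The purple press beside it is not meant. Next I descend onto the tumbler.

Call:
move_arm(rows=[[[-0.001,0,0.04,0,0,0],[-0.001,0,0.08,0,0,0],[-0.001,0,0.11,0,0,0],[-0.001,0,0.13,0,0,0],[-0.001,0,0.15,0,0,0],[-0.001,0,0.165,0,0,0],[-0.001,0,0.178,0,0,0],[-0.001,0,0.187,0,0,0],[-0.001,0,0.187,0,0,0],[-0.001,0,0.187,0,0,0]]])

```text
time: 3.15
tool_pos: [445.8, 123.7, 52.7]
tcp_rot: [180.0, -0.0, 90.0]
ft_force: [-0.4, -0.0, -0.1]
finger_gap: 85.1
```

Call:
move_arm(rows=[[[0,0,0,0,0,0],[0,0,0,0,0,0],[0,0,0,0,0,0],[0,0,0,0,0,0],[0,0,0,0,0,0],[0,0,0,0,0,0],[0,0,0,0,0,0],[0,0,0,0,0,0],[0,0,0,0,0,0],[0,0,0,0,0,0]]], grip=0, newtons=30)

```text
time: 4.15
tool_pos: [446.1, 123.9, 53.5]
tcp_rot: [179.9, -0.0, 90.0]
ft_force: [-3.3, -0.7, 6.1]
finger_gap: 63.2
```

Call:
move_arm(rows=[[[0,0,-0.015,0,0,0],[0,0,-0.04,0,0,0],[0,0,-0.08,0,0,0],[0,0,-0.11,0,0,0],[0,0,-0.11,0,0,0],[0,0,-0.11,0,0,0]]])

```text
time: 4.75
tool_pos: [446.2, 123.7, 163.2]
tcp_rot: [179.9, -0.0, 90.0]
ft_force: [-0.4, -1.0, -2.8]
finger_gap: 63.4
```

```bash
python3 -c "
from h import *
snap('scene','s2');snap('wrist','w2');st();go(426,404.6,162,90)"
```

```text
{'time': np.float64(4.8), 'tool_pos': array([444.7, 123.5, 161. ]), 'tcp_rot': array([-179.9,    0. ,   90. ]), 'ft_force': array([ 0.5,  0.2, -1.8]), 'finger_gap': np.float64(62.5), 'joint_pos': array([  9.2, -11.5, 112. ,   0. ,  79.5,   9.1])}
426 404.6 162 90 -> [ 0.2811 -0.0185 -0.0011] [-0.11  0.02  0.03]
```

View pics/s2.png

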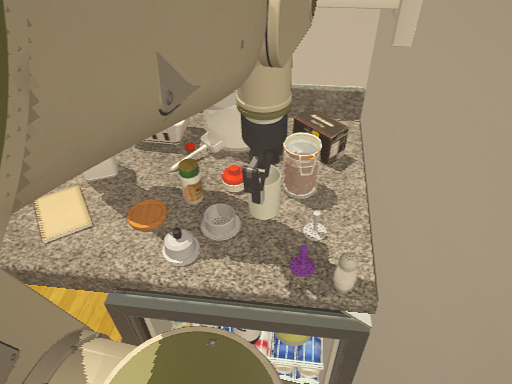

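View pics/w2.png

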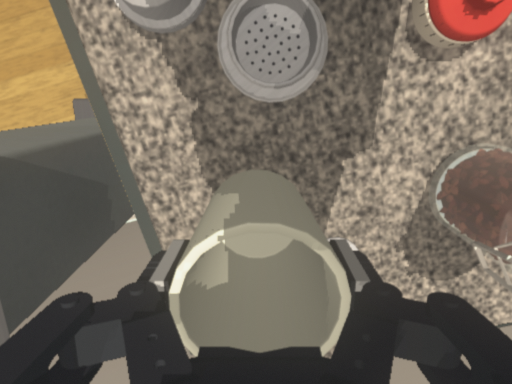

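Call:
move_arm(rows=[[[0.03,-0.002,0,0,0,0],[0.07,-0.005,0,0,0,0],[0.11,-0.008,0,0,0,0],[0.15,-0.01,0,0,0,0],[0.19,-0.013,0,0,0,0],[0.23,-0.015,0,0,0,0],[0.26,-0.018,0,0,0,0],[0.28,-0.019,0,0,0,0],[0.28,-0.019,0,0,0,0],[0.28,-0.019,0,0,0,0],[0.28,-0.019,0,0,0,0]]])

```text
time: 5.95
tool_pos: [426.0, 402.4, 161.1]
tcp_rot: [-179.9, 0.1, 90.0]
ft_force: [0.2, -0.6, -1.8]
finger_gap: 62.5
```

```bash
python3 -c "
from h import *
C=[(426,404.6,12,90),(426,404.6,12,70)]
over('scene','s3o',C,(60,130,260,280),4);st()
over('wrist','w3o',C,(100,100,412,330),2)
d=viewer.snapshot('wrist');print(d['camera_matrix'],d['R'],d['t'])"
```

```text
{'time': np.float64(6.0), 'tool_pos': array([426.2, 402.4, 161.5]), 'tcp_rot': array([-1.799e+02,  1.000e-01,  9.000e+01]), 'ft_force': array([-0.4,  0.2, -1.7]), 'finger_gap': np.float64(62.7), 'joint_pos': array([38.4,  8.2, 92.7, -0. , 79.2, 38.4])}
[[329.38958035   0.         259.26464237]
 [  0.         329.38958035 190.91754018]
 [  0.           0.           1.        ]] [[ 9.99999123e-01  1.04707396e-03 -8.10975831e-04]
 [ 1.23535672e-03 -9.58180833e-01  2.86160732e-01]
 [-4.77430046e-04 -2.86161483e-01 -9.58181287e-01]] [-427.05386552  369.91672492  420.48094188]
```

View pics/s3o.png

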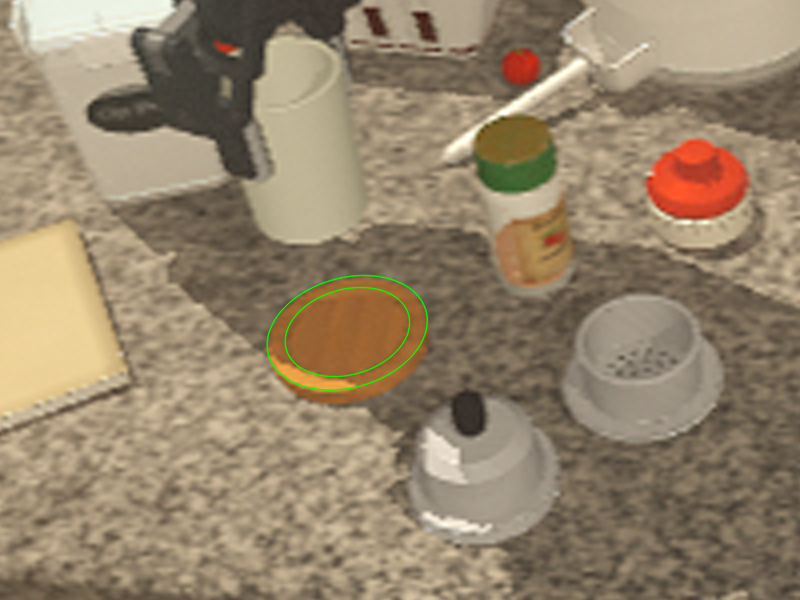

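View pics/w3o.png

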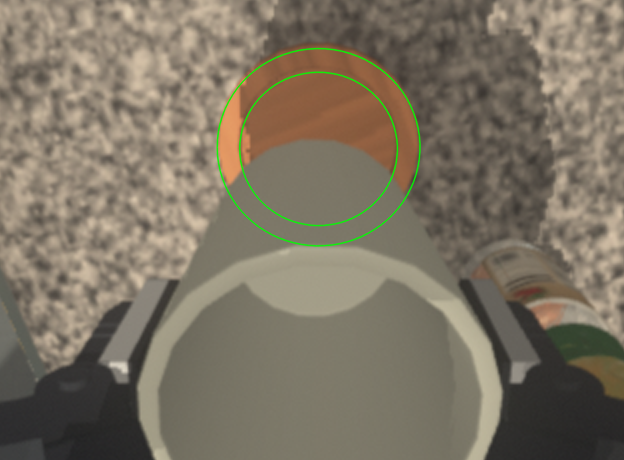

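Call:
move_arm(rows=[[[0.002,0,0.02,0,0,0],[0.002,0,0.045,0,0,0],[0.002,0,0.065,0,0,0],[0.002,0,0.08,0,0,0],[0.002,0,0.088,0,0,0],[0.002,0,0.094,0,0,0],[0.002,0,0.098,0,0,0],[0.002,0,0.1,0,0,0],[0.002,0,0.1,0,0,0]]])

```text
time: 7.0
tool_pos: [426.6, 405.8, 62.7]
tcp_rot: [180.0, -0.0, 90.0]
ft_force: [0.2, 0.5, -2.1]
finger_gap: 62.6
```

```bash
python3 -c "
from h import *
st()
over('wrist','w4o',[(426,404.6,12,90),(426,404.6,12,70)],(100,100,412,330),2)"
```

```text
{'time': np.float64(7.0), 'tool_pos': array([426.6, 405.8,  62.7]), 'tcp_rot': array([180.,  -0.,  90.]), 'ft_force': array([ 0.2,  0.5, -2.1]), 'finger_gap': np.float64(62.6), 'joint_pos': array([38.6, 14.4, 96.6, -0. , 68.9, 38.5])}
```

View pics/w4o.png

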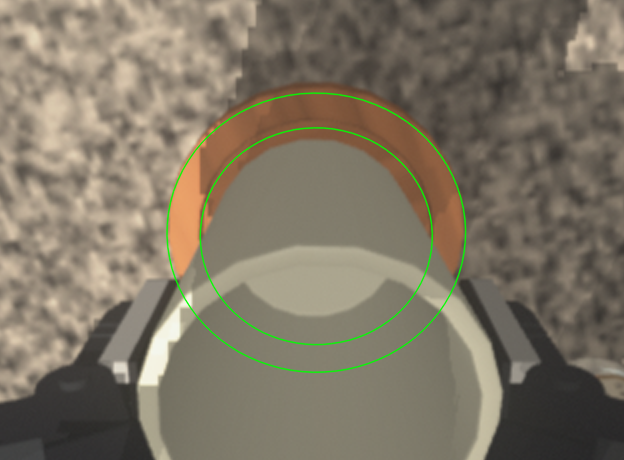

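Call:
move_arm(rows=[[[0.001,0,0.001,0,0,0],[0.001,0,0.002,0,0,0],[0.001,0,0.003,0,0,0],[0.001,0,0.003,0,0,0]]])

```text
time: 7.45
tool_pos: [426.7, 407.3, 60.6]
tcp_rot: [180.0, -0.1, 90.0]
ft_force: [-3.3, -1.9, 5.7]
finger_gap: 62.8
```

Call:
move_arm(rows=[[[0,0,0.001,0,0,0],[0,0,0.001,0,0,0],[0,0,0.001,0,0,0]]])

```text
time: 7.75
tool_pos: [426.7, 407.5, 60.5]
tcp_rot: [179.9, -0.1, 90.1]
ft_force: [-5.1, -2.2, 12.1]
finger_gap: 62.7
```

Call:
move_arm(rows=[[[0,0,0,0,0,0],[0,0,0,0,0,0],[0,0,0,0,0,0],[0,0,0,0,0,0],[0,0,0,0,0,0],[0,0,0,0,0,0],[0,0,0,0,0,0]]], grip=1)

```text
time: 8.45
tool_pos: [426.3, 406.6, 58.2]
tcp_rot: [-180.0, 0.0, 90.0]
ft_force: [-0.6, 1.0, -0.5]
finger_gap: 85.6
```

Call:
move_arm(rows=[[[0,0,-0.02,0,0,0],[0,0,-0.05,0,0,0],[0,0,-0.09,0,0,0],[0,0,-0.13,0,0,0],[0,0,-0.17,0,0,0],[0,0,-0.18,0,0,0],[0,0,-0.18,0,0,0],[0,0,-0.18,0,0,0]]])

```text
time: 9.25
tool_pos: [426.0, 406.3, 236.8]
tcp_rot: [-179.9, 0.1, 90.0]
ft_force: [-0.3, 0.3, 0.1]
finger_gap: 85.1
```

```bash
python3 -c "
from h import *
st();C=[(426,405.6,97,64),(426,405.6,12,90),(426,405.6,12,70)]
over('wrist','w5o',C,(150,60,400,260),3)
over('scene','s5o',C,(90,110,230,250),4)
snap('top','t5')"
```

```text
{'time': np.float64(9.2), 'tool_pos': array([426. , 406.3, 236.8]), 'tcp_rot': array([-1.799e+02,  1.000e-01,  9.000e+01]), 'ft_force': array([-0.3,  0.3,  0.1]), 'finger_gap': np.float64(85.1), 'joint_pos': array([38.7,  5.9, 87.2, -0. , 87. , 38.6])}
```

View pics/w5o.png

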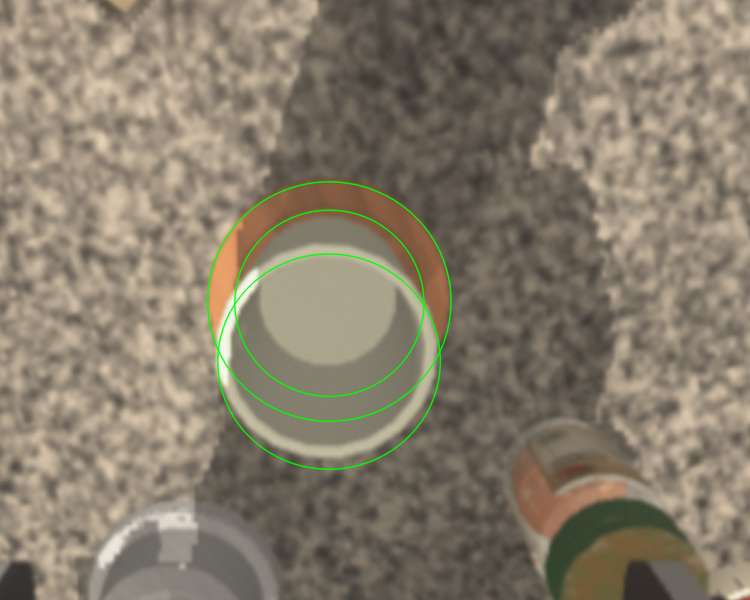

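View pics/s5o.png

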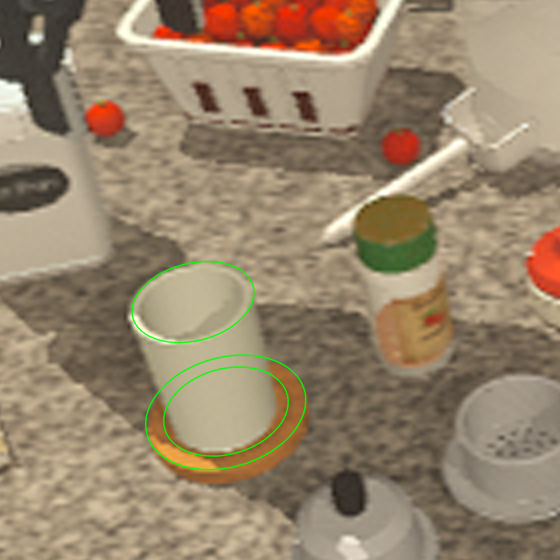

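View pics/t5.png

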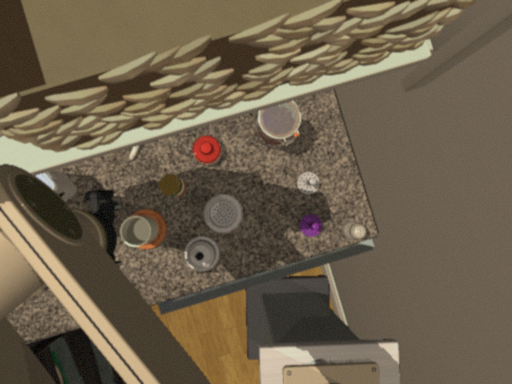

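```bash
python3 -c "
from h import *
C=[(425.7,407.8,97,64),(425.7,407.8,97,56)]
over('wrist','w6o',C,(200,120,320,230),6)
over('top','t6o',C,(100,190,190,270),8)"
```

```text
(no output)
```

View pics/w6o.png

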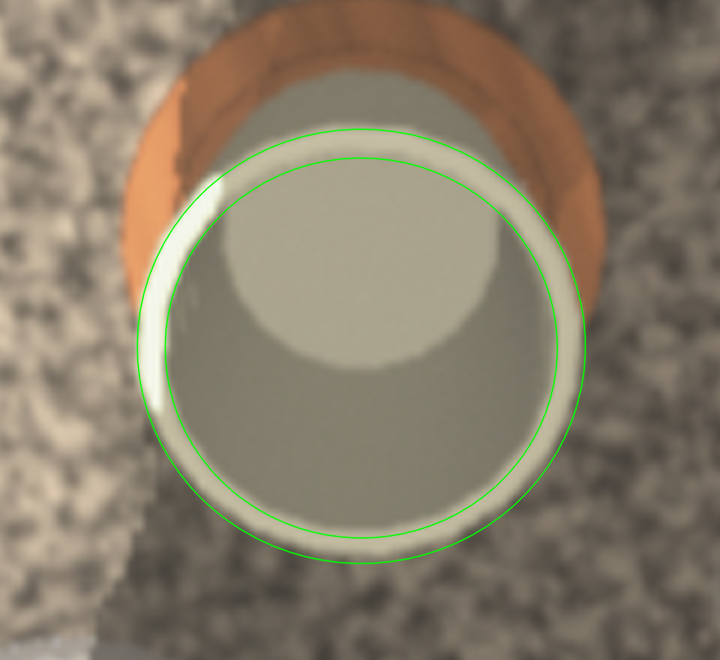

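View pics/t6o.png

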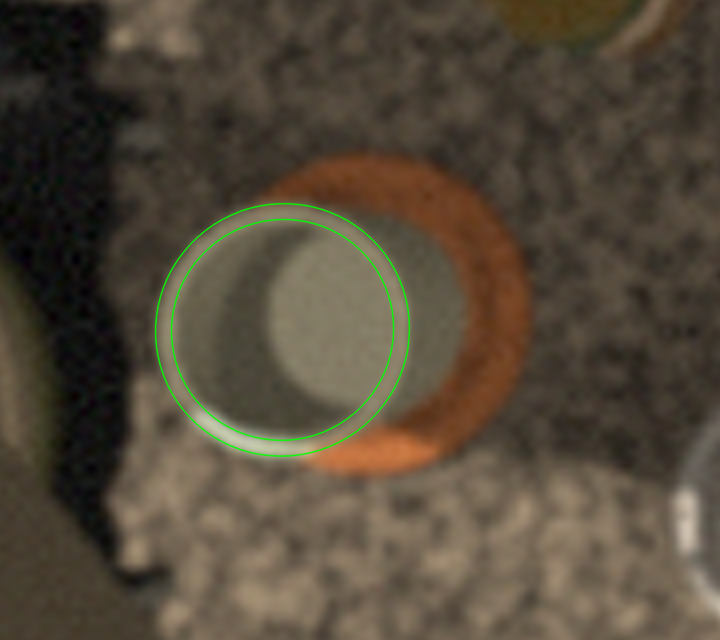

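```bash
python3 -c "
from h import *
go(456,231.8,150,120)"
```

```text
456 231.8 150 120 -> [-0.1741  0.0304  0.0866] [ -0.16   0.07 -29.97]
```

Call:
move_arm(rows=[[[-0.04,0.007,0.01,0,0,-6],[-0.08,0.014,0.02,0,0,-12],[-0.12,0.02,0.04,0,0,-20],[-0.15,0.026,0.06,0,0,-26],[-0.174,0.03,0.08,0,0,-30],[-0.174,0.03,0.087,0,0,-30],[-0.174,0.03,0.087,0,0,-30],[-0.174,0.03,0.087,0,0,-30]]])

```text
time: 10.3
tool_pos: [456.5, 233.5, 151.7]
tcp_rot: [180.0, -0.0, 120.0]
ft_force: [-1.3, 0.3, 0.2]
finger_gap: 85.4
```

```bash
python3 -c "
from h import *
C=[(455.7,231.8,11,88),(455.7,231.8,45,66)]
over('wrist','w7o',C,(150,90,370,340),3)
st();go(455.7,231.8,19,120)"
```

```text
{'time': np.float64(10.4), 'tool_pos': array([456.8, 233.8, 152.2]), 'tcp_rot': array([179.9,  -0. , 120. ]), 'ft_force': array([-0.4,  0.4,  0.9]), 'finger_gap': np.float64(85.6), 'joint_pos': array([ 21.4,  -2.7, 105. ,   0. ,  77.7,  -8.7])}
455.7 231.8 19 120 -> [-0.0012 -0.0021  0.1332] [ 0.08 -0.01  0.04]
```

View pics/w7o.png

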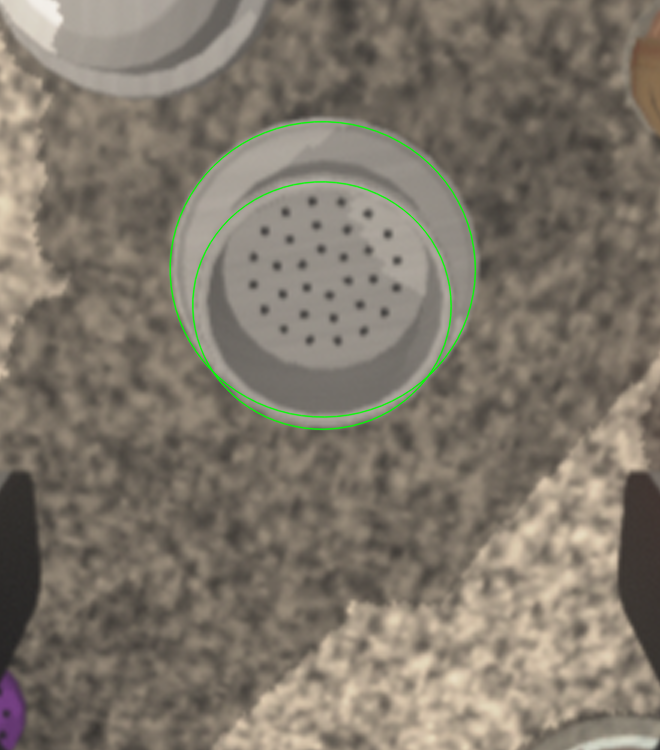

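Call:
move_arm(rows=[[[-0.001,-0.001,0.03,0,0,0],[-0.001,-0.001,0.06,0,0,0],[-0.001,-0.001,0.085,0,0,0],[-0.001,-0.001,0.105,0,0,0],[-0.001,-0.001,0.118,0,0,0],[-0.001,-0.001,0.126,0,0,0],[-0.001,-0.001,0.131,0,0,0],[-0.001,-0.001,0.131,0,0,0],[-0.001,-0.001,0.131,0,0,0]]])

```text
time: 11.25
tool_pos: [456.8, 231.6, 21.2]
tcp_rot: [179.9, 0.0, 120.0]
ft_force: [0.6, 0.4, 0.2]
finger_gap: 85.7
```

```bash
python3 -c "
from h import *
over('wrist','w8o',[],(56,100,456,384),2);st()"
```

```text
{'time': np.float64(11.3), 'tool_pos': array([456.9, 231.6,  21.3]), 'tcp_rot': array([179.9,   0. , 120. ]), 'ft_force': array([ 0.4, -0.2, -0.3]), 'finger_gap': np.float64(85.6), 'joint_pos': array([ 21.1,   6.9, 110.2,  -0. ,  62.9,  -8.9])}
```

View pics/w8o.png

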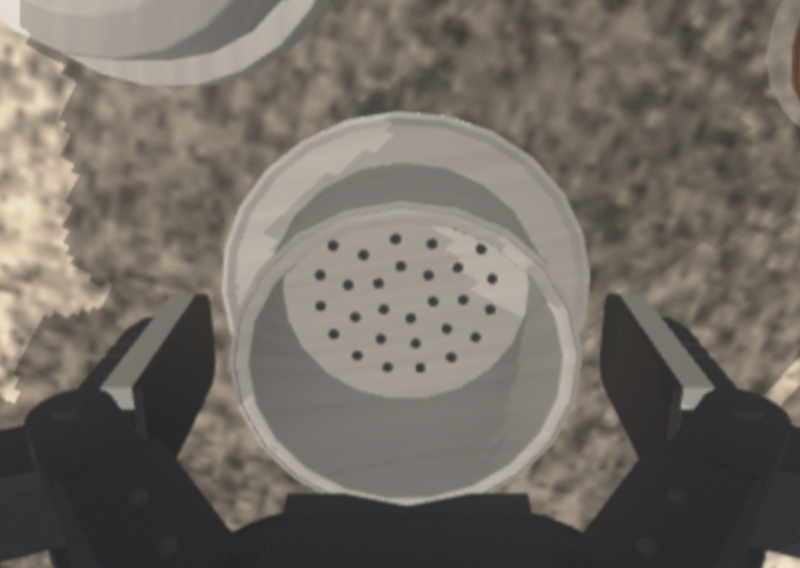

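Fingers straddle the cup and are centred on it (cup about column 405, pads at 212 and 602 in the crop). Closing.

Call:
move_arm(rows=[[[0,0,0,0,0,0],[0,0,0,0,0,0],[0,0,0,0,0,0],[0,0,0,0,0,0],[0,0,0,0,0,0],[0,0,0,0,0,0],[0,0,0,0,0,0],[0,0,0,0,0,0],[0,0,0,0,0,0]]], grip=0, newtons=30)

```text
time: 12.2
tool_pos: [456.7, 231.5, 21.4]
tcp_rot: [179.9, 0.0, 120.0]
ft_force: [-2.2, -1.9, 7.2]
finger_gap: 65.2
```

Call:
move_arm(rows=[[[0,0,-0.01,0,0,0],[0,0,-0.03,0,0,0],[0,0,-0.06,0,0,0],[0,0,-0.1,0,0,0],[0,0,-0.13,0,0,0],[0,0,-0.145,0,0,0],[0,0,-0.145,0,0,0],[0,0,-0.145,0,0,0]]])

```text
time: 13.0
tool_pos: [455.6, 231.1, 164.1]
tcp_rot: [-179.9, -0.0, 120.0]
ft_force: [-0.4, -0.1, -1.7]
finger_gap: 64.8
```

```bash
python3 -c "
from h import *
over('wrist','w9o',[],(56,100,456,384),2);snap('scene','s9');st();go(425.6,408,165,120)"
```

```text
{'time': np.float64(13.1), 'tool_pos': array([454.8, 230.7, 162.9]), 'tcp_rot': array([-179.8,   -0. ,  120. ]), 'ft_force': array([ 0.1, -0.7, -1. ]), 'finger_gap': np.float64(64.9), 'joint_pos': array([ 21.1,  -3.5, 104.6,   0. ,  79.1,  -8.9])}
425.6 408 165 120 -> [ 0.1681  0.0635 -0.0022] [-0.21 -0.03  0.03]
```

View pics/w9o.png

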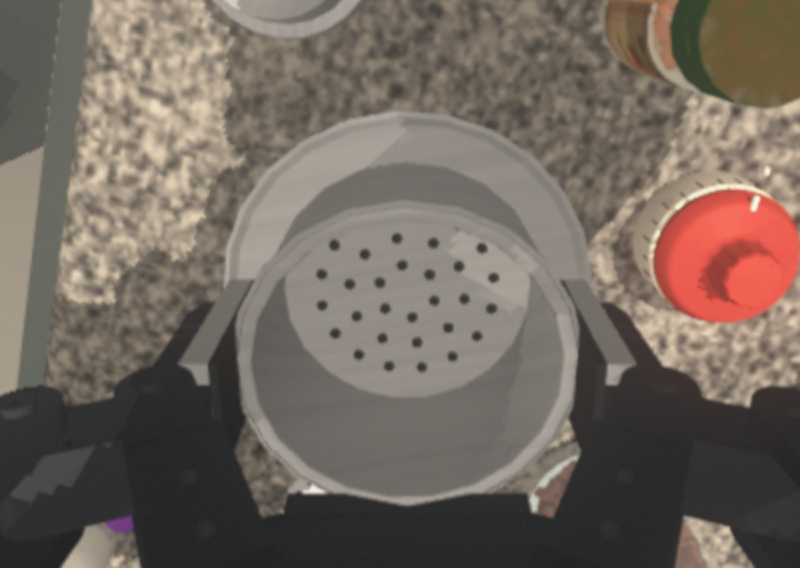

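View pics/s9.png

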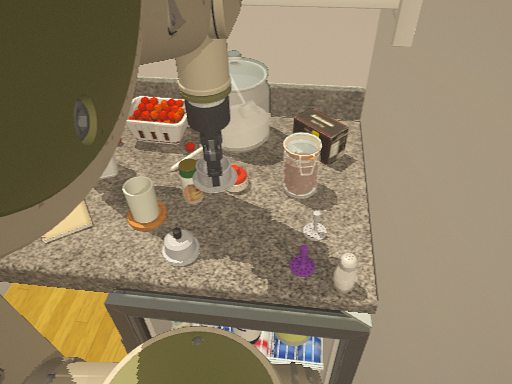

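Call:
move_arm(rows=[[[0.03,0.011,0,0,0,0],[0.07,0.026,0,0,0,0],[0.105,0.039,0,0,0,0],[0.135,0.05,0,0,0,0],[0.158,0.058,0,0,0,0],[0.168,0.062,0,0,0,0],[0.168,0.062,0,0,0,0],[0.168,0.062,0,0,0,0],[0.168,0.062,0,0,0,0]]])

```text
time: 14.0
tool_pos: [426.0, 406.4, 164.8]
tcp_rot: [-179.9, 0.0, 120.0]
ft_force: [0.8, 1.0, -1.0]
finger_gap: 65.1
```

```bash
python3 -c "
from h import *
C=[(425.7,408,97,64),(425.7,408,153,88),(425.7,408,145,48),(425.7,408,190,66)]
over('scene','s10o',C,(90,80,230,250),4);st()
over('top','t10o',C,(90,180,200,270),7)
over('wrist','w10o',C,(56,50,456,340),2)"
```

```text
{'time': np.float64(14.0), 'tool_pos': array([426.1, 406.5, 165.1]), 'tcp_rot': array([-180.,    0.,  120.]), 'ft_force': array([ 0. , -1.1,  0.2]), 'finger_gap': np.float64(65.0), 'joint_pos': array([38.7,  8.4, 92.1, -0. , 79.5,  8.7])}
```

View pics/s10o.png

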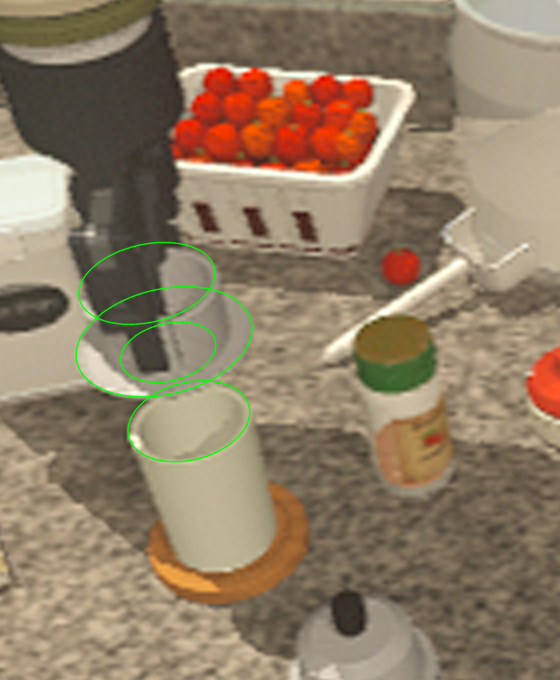

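View pics/t10o.png

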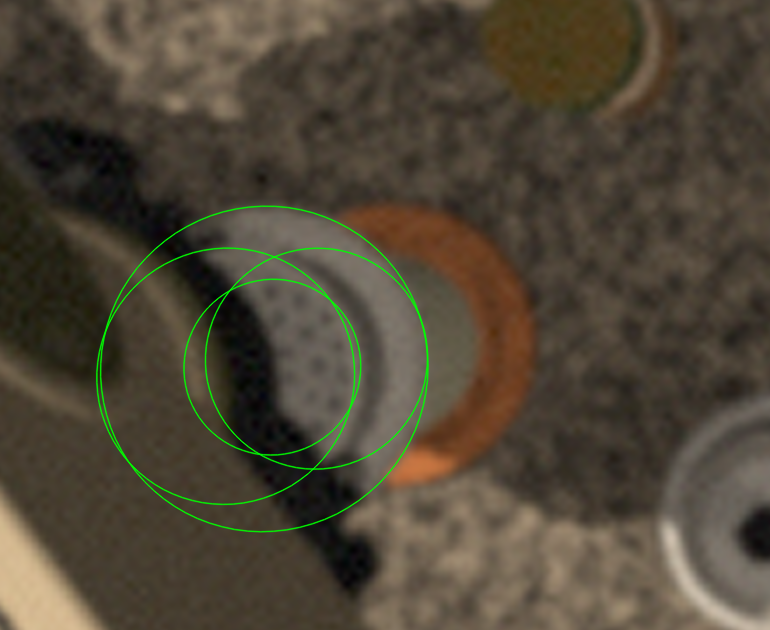

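View pics/w10o.png

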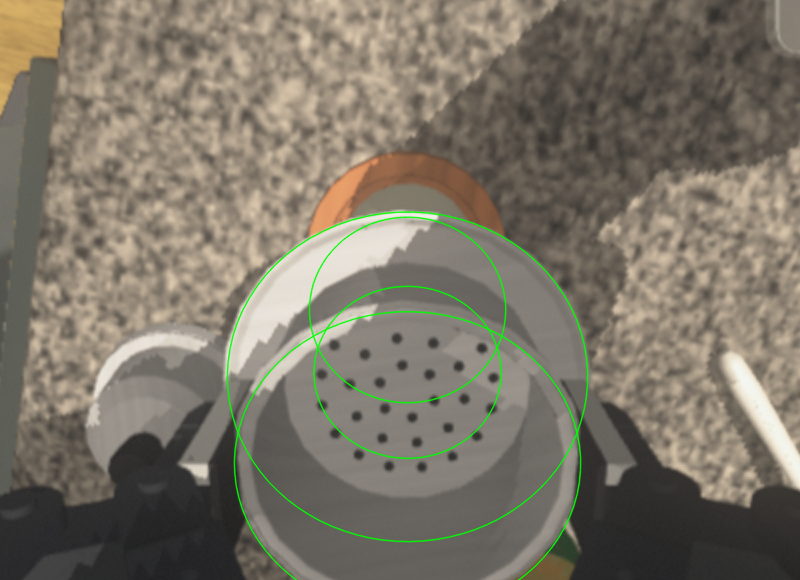

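Call:
move_arm(rows=[[[0.001,0,0.015,0,0,0],[0.001,0,0.03,0,0,0],[0.001,0,0.04,0,0,0],[0.001,0,0.046,0,0,0],[0.001,0,0.05,0,0,0],[0.001,0,0.052,0,0,0],[0.001,0,0.054,0,0,0],[0.001,0,0.054,0,0,0]]])

```text
time: 14.95
tool_pos: [425.3, 408.8, 111.5]
tcp_rot: [180.0, -0.0, 120.0]
ft_force: [0.2, 1.1, -2.3]
finger_gap: 65.0
```

Call:
move_arm(rows=[[[0,0,0.001,0,0,0],[0,0,0.002,0,0,0],[0,0,0.002,0,0,0],[0,0,0.002,0,0,0]]])

```text
time: 15.35
tool_pos: [425.6, 409.0, 110.6]
tcp_rot: [179.9, -0.0, 120.0]
ft_force: [-2.5, -1.6, 5.5]
finger_gap: 65.0
```

Call:
move_arm(rows=[[[0,0,0.0005,0,0,0],[0,0,0.0005,0,0,0],[0,0,0,0,0,0],[0,0,0,0,0,0],[0,0,0,0,0,0],[0,0,0,0,0,0],[0,0,0,0,0,0]]], grip=1)

```text
time: 16.05
tool_pos: [425.2, 408.6, 109.2]
tcp_rot: [-180.0, 0.0, 120.0]
ft_force: [-0.0, -0.1, -0.4]
finger_gap: 85.6
```

Call:
move_arm(rows=[[[0,0,-0.02,0,0,0],[0,0,-0.05,0,0,0],[0,0,-0.09,0,0,0],[0,0,-0.13,0,0,0],[0,0,-0.14,0,0,0],[0,0,-0.14,0,0,0],[0,0,-0.14,0,0,0]]])

```text
time: 16.75
tool_pos: [424.8, 408.3, 247.9]
tcp_rot: [-179.9, 0.0, 120.0]
ft_force: [-0.5, 0.5, -0.6]
finger_gap: 84.9
```

```bash
python3 -c "
from h import *
C=[(425.7,408,100,88),(425.7,408,134,66)]
over('scene','s11o',C,(80,130,220,250),5);st()
over('top','t11o',C,(90,180,200,270),7)
over('wrist','w11o',C,(150,50,370,250),3)"
```

```text
{'time': np.float64(16.8), 'tool_pos': array([424.4, 408. , 247. ]), 'tcp_rot': array([-179.8,    0. ,  120. ]), 'ft_force': array([-0.2,  0.6,  0.1]), 'finger_gap': np.float64(85.4), 'joint_pos': array([38.9,  5.7, 86.3,  0. , 88.1,  8.8])}
```

View pics/s11o.png

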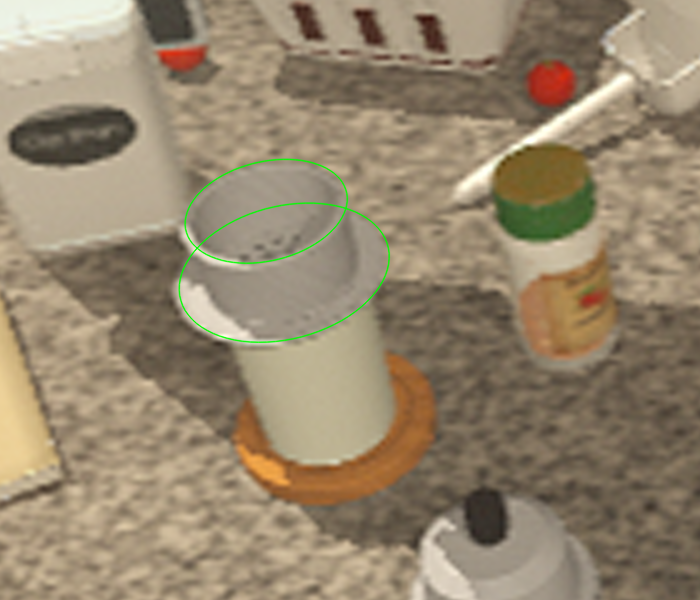

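View pics/t11o.png

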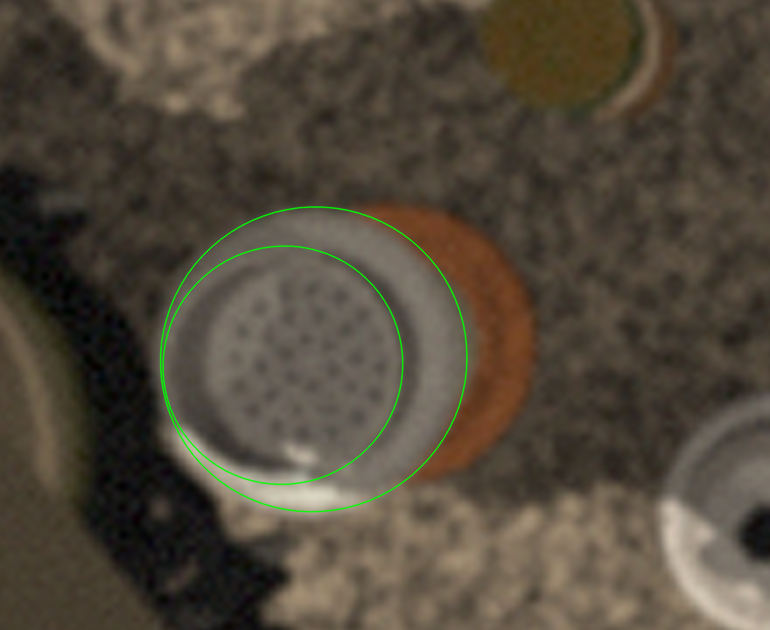

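View pics/w11o.png

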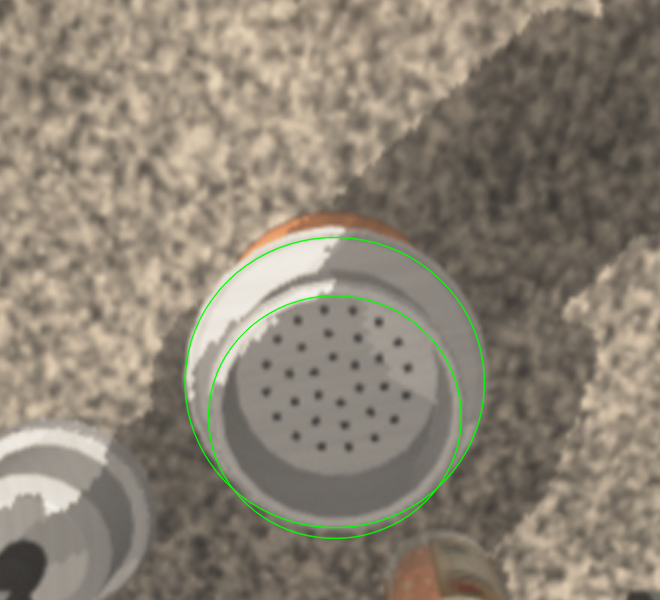

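```bash
python3 -c "
from h import *
over('top','t12',[],(105,200,165,260),10)
d=snap('top');
for z in (100,134): print(z,proj(d,[425.7,408,z]))"
```

```text
100 [134.36616044 230.79936627]
134 [129.94153604 231.65369599]
```

View pics/t12.png

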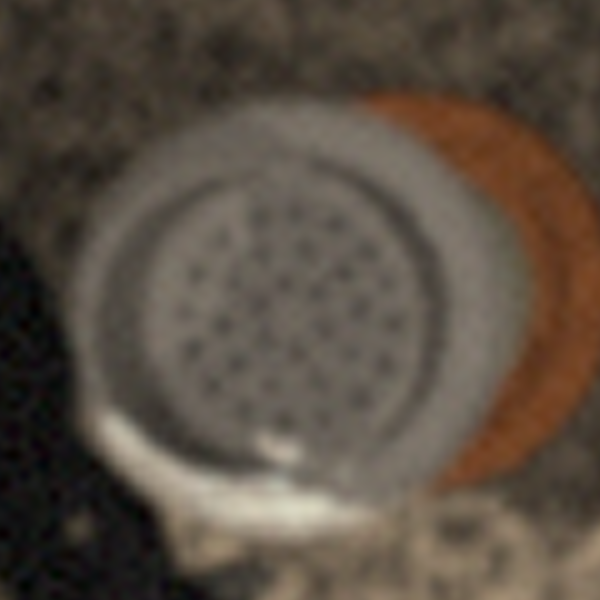

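```bash
python3 -c "
from h import *
T=snap('top');S=snap('scene')
def pr(d,u,v):
    K=np.array(d['camera_matrix']);R=np.array(d['R']);return -R.T@d['t'],R.T@np.linalg.inv(K)@[u,v,1.]
for a,b in (((432,50),(412,46)),((432,50),(394,42)),((428,40),(420,2))):
    o1,w1=pr(T,*a);o2,w2=pr(S,*b)
    A=np.c_[w1,-w2];k,res,_,_=np.linalg.lstsq(A,o2-o1,rcond=None);print((o1+k[0]*w1).round(),(o2+k[1]*w2).round())
go(521.4,35.1,150,90)"
```

```text
[679. -83. 380.] [674. -67. 371.]
[670. -72. 402.] [659. -36. 380.]
[669. -50. 438.] [672. -62. 444.]
521.4 35.1 150 90 -> [-0.3714 -0.1031  0.0985] [-0.09  0.04 30.04]
```

Call:
move_arm(rows=[[[-0.04,-0.011,0,0,0,5],[-0.09,-0.026,0,0,0,10],[-0.14,-0.04,0.01,0,0,15],[-0.19,-0.053,0.02,0,0,20],[-0.24,-0.067,0.04,0,0,25],[-0.29,-0.081,0.06,0,0,30],[-0.34,-0.095,0.08,0,0,30],[-0.371,-0.103,0.098,0,0,30],[-0.371,-0.103,0.098,0,0,30],[-0.371,-0.103,0.098,0,0,30],[-0.371,-0.103,0.098,0,0,30]]])

```text
time: 18.2
tool_pos: [521.8, 36.6, 151.7]
tcp_rot: [180.0, -0.0, 90.0]
ft_force: [-0.3, 0.2, 0.2]
finger_gap: 85.2
```

```bash
python3 -c "
from h import *
C=[(521.4,35.1,4,52),(521.4,35.1,62,16)]
st();over('wrist','w13o',C,(160,100,360,290),4);go(521.4,35.1,46,90)"
```

```text
{'time': np.float64(18.2), 'tool_pos': array([521.8,  36.6, 151.7]), 'tcp_rot': array([180.,  -0.,  90.]), 'ft_force': array([-0.3,  0.2,  0.2]), 'finger_gap': np.float64(85.2), 'joint_pos': array([ -1.6,  -1.1, 103.4,   0. ,  77.6,  -1.7])}
521.4 35.1 46 90 -> [-0.0021 -0.0007  0.1061] [ 0.06 -0.03  0.09]
```

View pics/w13o.png

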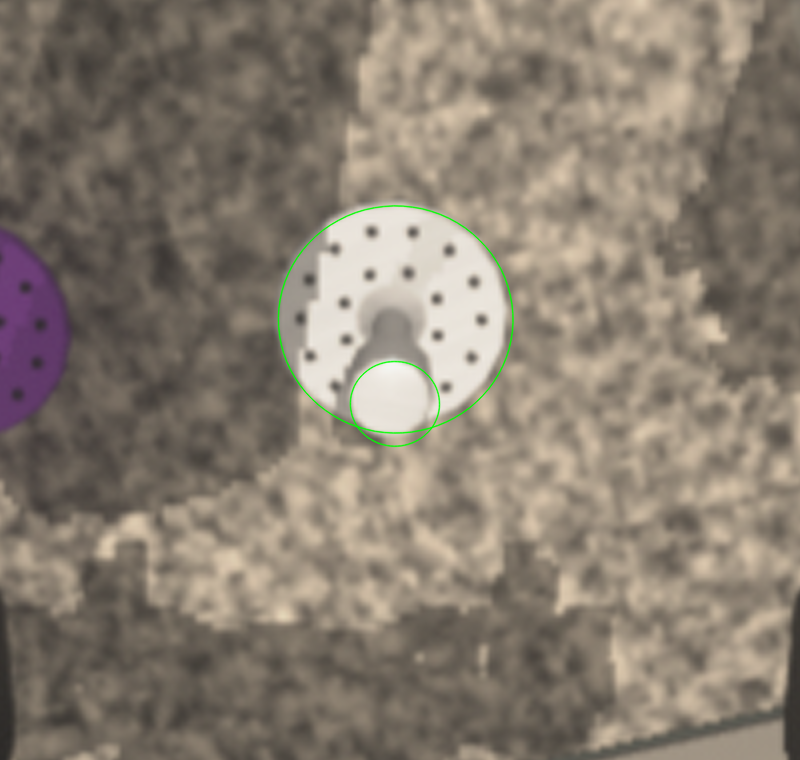

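Call:
move_arm(rows=[[[-0.001,-0.001,0.03,0,0,0],[-0.001,-0.001,0.06,0,0,0],[-0.001,-0.001,0.085,0,0,0],[-0.001,-0.001,0.098,0,0,0],[-0.001,-0.001,0.105,0,0,0],[-0.001,-0.001,0.105,0,0,0],[-0.001,-0.001,0.105,0,0,0]]])

```text
time: 18.95
tool_pos: [521.7, 35.2, 47.7]
tcp_rot: [179.9, 0.0, 90.1]
ft_force: [0.1, 0.4, 0.2]
finger_gap: 85.4
```

Call:
move_arm(rows=[[[0,0,0,0,0,0],[0,0,0,0,0,0],[0,0,0,0,0,0],[0,0,0,0,0,0],[0,0,0,0,0,0],[0,0,0,0,0,0],[0,0,0,0,0,0],[0,0,0,0,0,0],[0,0,0,0,0,0],[0,0,0,0,0,0],[0,0,0,0,0,0],[0,0,0,0,0,0]]], grip=0, newtons=25)

```text
time: 20.15
tool_pos: [520.7, 34.9, 46.4]
tcp_rot: [180.0, 0.0, 90.0]
ft_force: [-0.6, 0.3, 2.2]
finger_gap: 15.0
```

```bash
python3 -c "
from h import *
st();over('wrist','w14o',[],(130,120,390,320),3)"
```

```text
{'time': np.float64(20.2), 'tool_pos': array([520.7,  34.9,  46.4]), 'tcp_rot': array([180.,   0.,  90.]), 'ft_force': array([-0.6,  0.3,  2.2]), 'finger_gap': np.float64(15.0), 'joint_pos': array([ -1.8,   6.1, 108. ,  -0. ,  65.9,  -1.8])}
```

View pics/w14o.png

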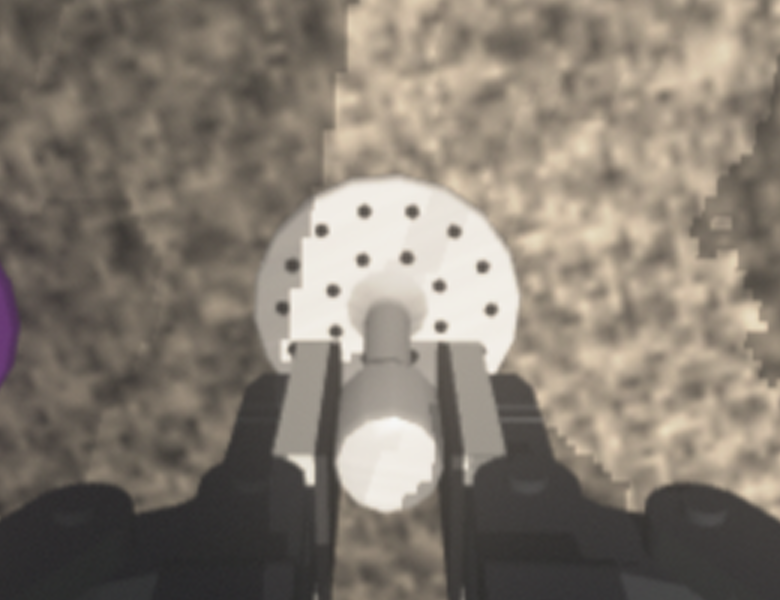

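Call:
move_arm(rows=[[[0,0,-0.02,0,0,0],[0,0,-0.06,0,0,0],[0,0,-0.1,0,0,0],[0,0,-0.14,0,0,0],[0.01,-0.003,-0.16,0,0,0],[0.05,-0.013,-0.16,0,0,0],[0.09,-0.023,-0.16,0,0,0],[0.13,-0.033,-0.16,0,0,0],[0.17,-0.044,-0.16,0,0,0],[0.21,-0.054,-0.16,0,0,0],[0.25,-0.064,-0.16,0,0,0],[0.29,-0.074,-0.16,0,0,0],[0.33,-0.085,-0.16,0,0,0],[0.36,-0.092,-0.16,0,0,0],[0.373,-0.096,-0.16,0,0,0],[0.373,-0.096,-0.16,0,0,0],[0.373,-0.096,-0.16,0,0,0],[0.373,-0.096,-0.16,0,0,0]]])

```text
time: 22.0
tool_pos: [425.0, 406.6, 206.1]
tcp_rot: [-180.0, 0.0, 90.0]
ft_force: [-0.1, -1.4, -1.6]
finger_gap: 15.2
```

```bash
python3 -c "
from h import *
st();over('wrist','w15o',[(425.3,408.3,134,66),(425.3,408.3,100,88)],(130,70,390,320),3);over('scene','s15',[],(80,80,220,250),4)"
```

```text
{'time': np.float64(22.0), 'tool_pos': array([425. , 406.6, 206.1]), 'tcp_rot': array([-180.,    0.,   90.]), 'ft_force': array([-0.1, -1.4, -1.6]), 'finger_gap': np.float64(15.2), 'joint_pos': array([38.8,  6.7, 89.6, -0. , 83.7, 38.8])}
```

View pics/w15o.png

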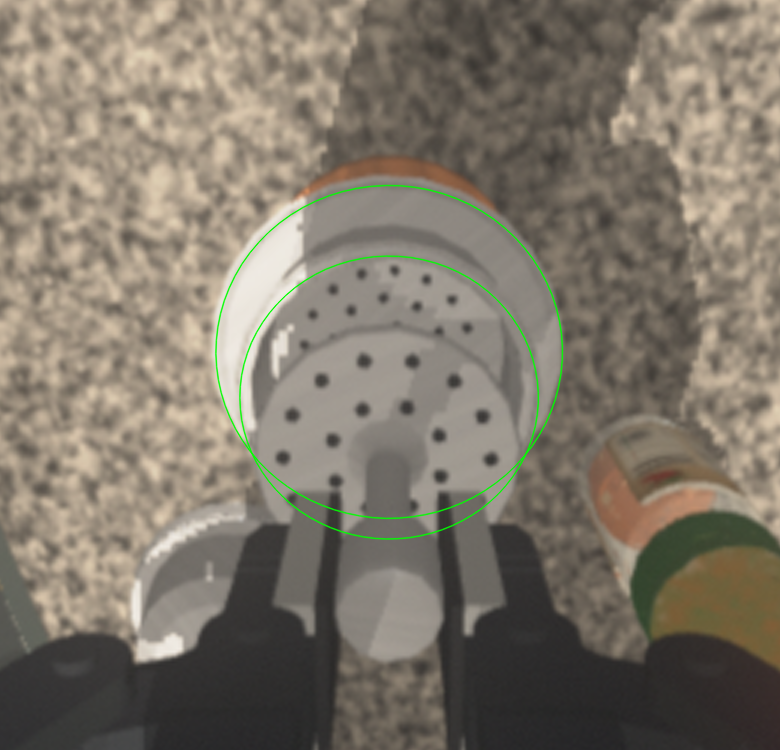

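View pics/s15.png

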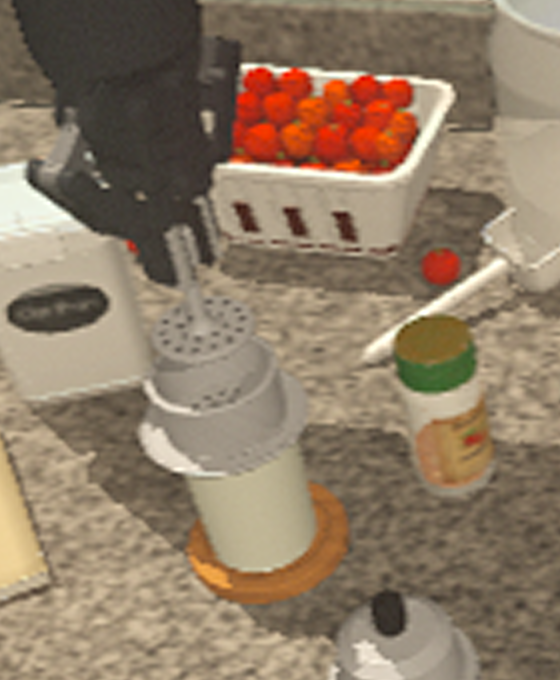

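Call:
move_arm(rows=[[[0.001,0,0.01,0,0,0],[0.001,0,0.02,0,0,0],[0.001,0,0.02,0,0,0],[0.001,0,0.02,0,0,0]]])

```text
time: 22.5
tool_pos: [424.1, 408.4, 185.3]
tcp_rot: [-179.9, 0.1, 90.0]
ft_force: [-0.6, 0.5, 0.2]
finger_gap: 14.9
```

```bash
python3 -c "
from h import *
st();over('wrist','w16o',[(425.3,410,134,66),(425.3,410,134,60),(425.3,410,100,88),(425.3,408.5,144,52)],(160,130,360,320),4)"
```

```text
{'time': np.float64(22.5), 'tool_pos': array([424.1, 408.4, 185.3]), 'tcp_rot': array([-1.799e+02,  1.000e-01,  9.000e+01]), 'ft_force': array([-0.6,  0.5,  0.2]), 'finger_gap': np.float64(14.9), 'joint_pos': array([38.9,  7.6, 90.8, -0. , 81.7, 38.9])}
```

View pics/w16o.png

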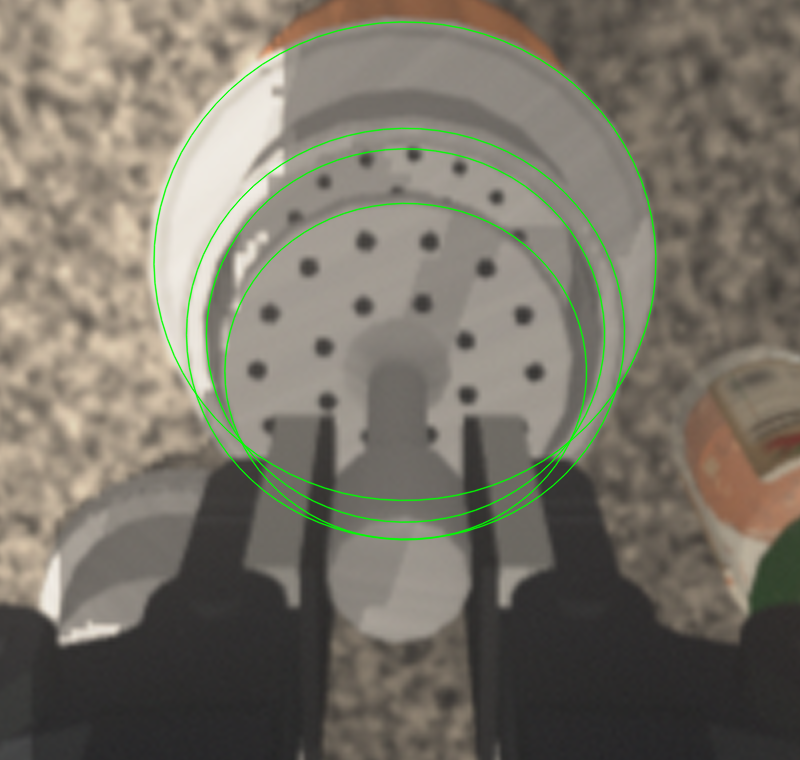

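Call:
move_arm(rows=[[[0,0.0005,0.006,0,0,0],[0,0.0005,0.012,0,0,0],[0,0.0005,0.018,0,0,0],[0,0.0005,0.024,0,0,0],[0,0.0005,0.03,0,0,0],[0,0.0005,0.035,0,0,0],[0,0.0005,0.038,0,0,0],[0,0.0005,0.038,0,0,0]]])

```text
time: 23.35
tool_pos: [424.7, 408.6, 147.6]
tcp_rot: [-180.0, 0.0, 90.0]
ft_force: [0.6, 0.8, -1.0]
finger_gap: 15.2
```

Call:
move_arm(rows=[[[0,0,0.001,0,0,0],[0,0,0.002,0,0,0],[0,0,0.002,0,0,0],[0,0,0.002,0,0,0]]])

```text
time: 23.75
tool_pos: [425.1, 408.9, 146.5]
tcp_rot: [180.0, -0.0, 90.0]
ft_force: [0.3, 0.1, 0.6]
finger_gap: 15.0
```

Call:
move_arm(rows=[[[0,0,0.001,0,0,0],[0,0,0.001,0,0,0],[0,0,0.001,0,0,0]]])

```text
time: 24.05
tool_pos: [425.4, 409.2, 146.4]
tcp_rot: [179.9, -0.1, 90.0]
ft_force: [-1.2, -1.3, 5.5]
finger_gap: 14.9
```

```bash
python3 -c "
from h import *
st();over('wrist','w17o',[],(160,100,360,290),4)"
```

```text
{'time': np.float64(24.0), 'tool_pos': array([425.4, 409.2, 146.4]), 'tcp_rot': array([ 1.799e+02, -1.000e-01,  9.000e+01]), 'ft_force': array([-1.2, -1.3,  5.5]), 'finger_gap': np.float64(14.9), 'joint_pos': array([38.9,  9.4, 93. ,  0. , 77.5, 38.9])}
```

View pics/w17o.png

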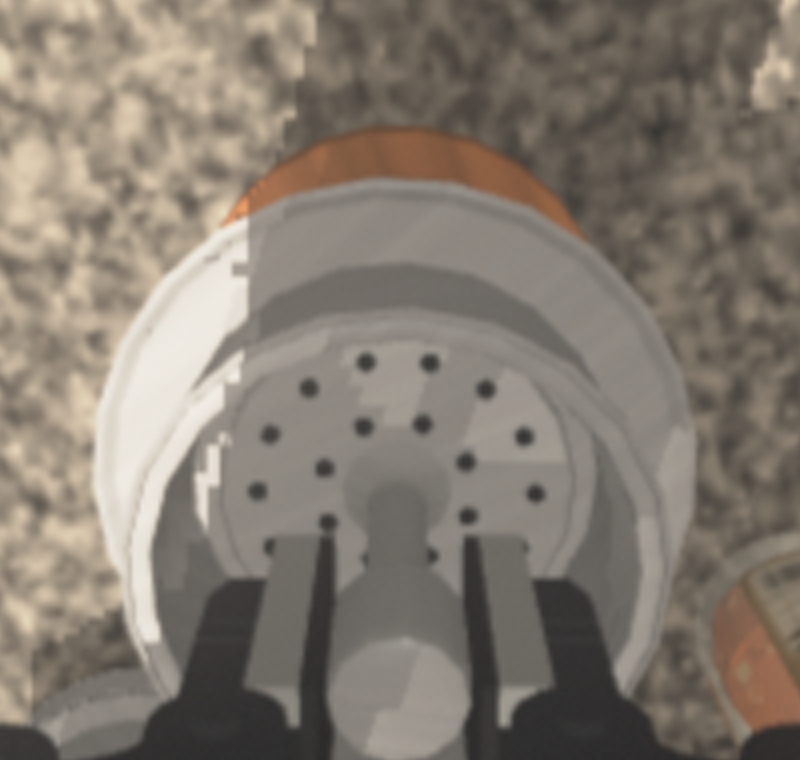

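Call:
move_arm(rows=[[[0,0,0,0,0,0],[0,0,0,0,0,0],[0,0,0,0,0,0],[0,0,0,0,0,0],[0,0,0,0,0,0],[0,0,0,0,0,0]]], grip=0.5)

```text
time: 24.7
tool_pos: [425.0, 408.8, 145.2]
tcp_rot: [-180.0, 0.0, 90.0]
ft_force: [-0.4, -0.9, -0.7]
finger_gap: 42.9
```

Call:
move_arm(rows=[[[0,0,-0.01,0,0,0],[0,0,-0.03,0,0,0],[0,0,-0.06,0,0,0],[0,0,-0.09,0,0,0],[0,0,-0.1,0,0,0],[0,0,-0.1,0,0,0],[0,0,-0.1,0,0,0]]])

```text
time: 25.4
tool_pos: [424.7, 408.6, 244.3]
tcp_rot: [-180.0, 0.0, 90.0]
ft_force: [-0.8, 0.1, -0.5]
finger_gap: 42.7
```

```bash
python3 -c "
from h import *
st();over('wrist','w18o',[(425.3,410,134,66),(425.3,410,100,88),(425.3,410,162,16)],(130,90,380,320),3);over('scene','s18',[],(80,110,240,270),4);go(368,282,150,120)"
```

```text
{'time': np.float64(25.4), 'tool_pos': array([424.7, 408.6, 244.3]), 'tcp_rot': array([-180.,    0.,   90.]), 'ft_force': array([-0.8,  0.1, -0.5]), 'finger_gap': np.float64(42.7), 'joint_pos': array([38.9,  5.8, 86.6, -0. , 87.7, 38.9])}
368 282 150 120 -> [-0.126  -0.0561  0.0936] [ -0.17   0.07 -29.97]
```

View pics/w18o.png

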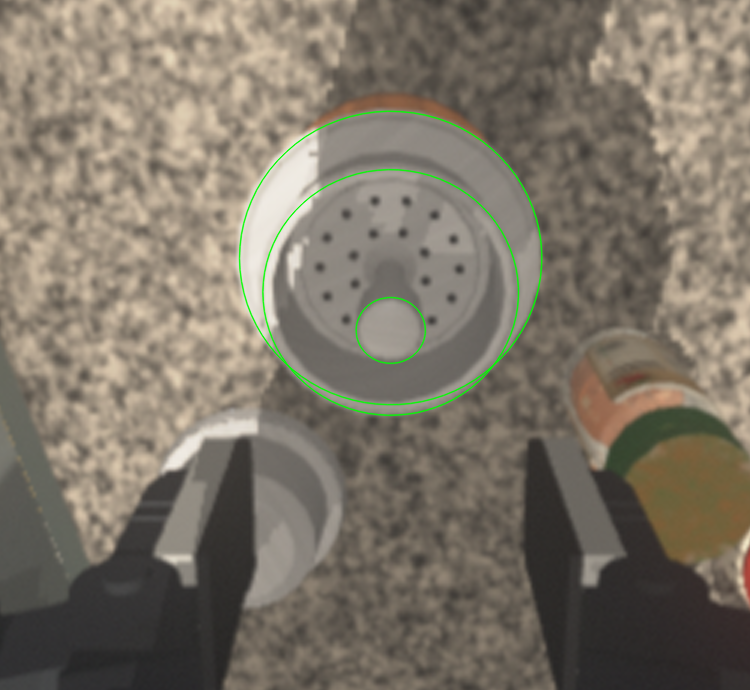

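View pics/s18.png

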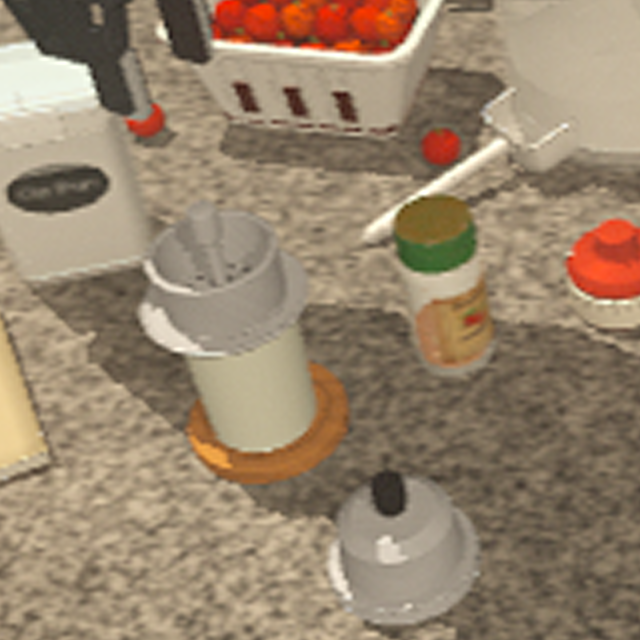

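Call:
move_arm(rows=[[[-0.03,-0.014,0,0,0,0],[-0.07,-0.032,0,0,0,0],[-0.105,-0.047,0.02,0,0,0],[-0.1265,-0.057,0.05,0,0,0],[-0.1265,-0.057,0.08,0,0,0],[-0.1265,-0.057,0.094,0,0,0],[-0.1265,-0.057,0.094,0,0,0],[-0.1265,-0.057,0.094,0,0,0]]])

```text
time: 26.3
tool_pos: [368.2, 282.7, 151.7]
tcp_rot: [-180.0, 0.0, 90.1]
ft_force: [-0.2, 0.1, 0.6]
finger_gap: 42.8
```

```bash
python3 -c "
from h import *
C=[(367.5,282,4,81),(367.5,282,66,18)]
st();over('wrist','w19o',C,(150,90,370,320),3);go(367.5,282,54,90)"
```

```text
{'time': np.float64(26.3), 'tool_pos': array([368.2, 282.7, 151.7]), 'tcp_rot': array([-180. ,    0. ,   90.1]), 'ft_force': array([-0.2,  0.1,  0.6]), 'finger_gap': np.float64(42.8), 'joint_pos': array([ 31.2, -10.6, 112.3,   0. ,  78.3,  31.1])}
367.5 282 54 90 -> [-0.0011 -0.0014  0.0985] [ 0.06 -0.04  0.06]
```

View pics/w19o.png

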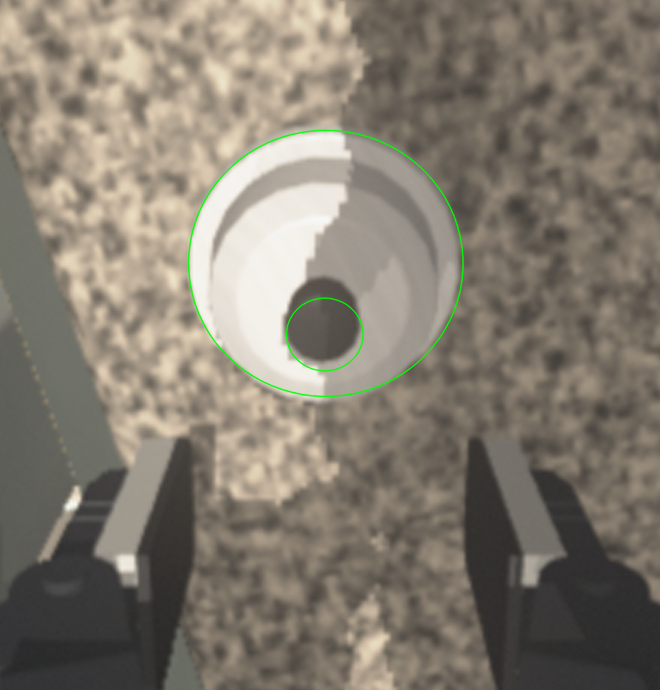

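Call:
move_arm(rows=[[[-0.0005,-0.001,0.03,0,0,0],[-0.0005,-0.001,0.06,0,0,0],[-0.0005,-0.001,0.08,0,0,0],[-0.0005,-0.001,0.09,0,0,0],[-0.0005,-0.001,0.096,0,0,0],[-0.0005,-0.001,0.096,0,0,0],[-0.0005,-0.001,0.096,0,0,0]]])

```text
time: 27.05
tool_pos: [368.0, 282.4, 56.6]
tcp_rot: [179.9, -0.1, 90.0]
ft_force: [0.6, -0.8, -0.5]
finger_gap: 42.8
```

Call:
move_arm(rows=[[[0,0,0,0,0,0],[0,0,0,0,0,0],[0,0,0,0,0,0],[0,0,0,0,0,0],[0,0,0,0,0,0],[0,0,0,0,0,0],[0,0,0,0,0,0],[0,0,0,0,0,0]]], grip=0, newtons=30)

```text
time: 27.85
tool_pos: [367.8, 282.2, 56.2]
tcp_rot: [179.9, -0.1, 90.0]
ft_force: [-0.6, -0.4, 5.4]
finger_gap: 16.3
```

```bash
python3 -c "
from h import *
st();over('wrist','w20o',[],(130,100,390,320),3)"
```

```text
{'time': np.float64(27.8), 'tool_pos': array([367.8, 282.2,  56.2]), 'tcp_rot': array([ 1.799e+02, -1.000e-01,  9.000e+01]), 'ft_force': array([-0.6, -0.4,  5.4]), 'finger_gap': np.float64(16.3), 'joint_pos': array([ 31.2,  -3.9, 116.9,   0. ,  66.9,  31.1])}
```

View pics/w20o.png

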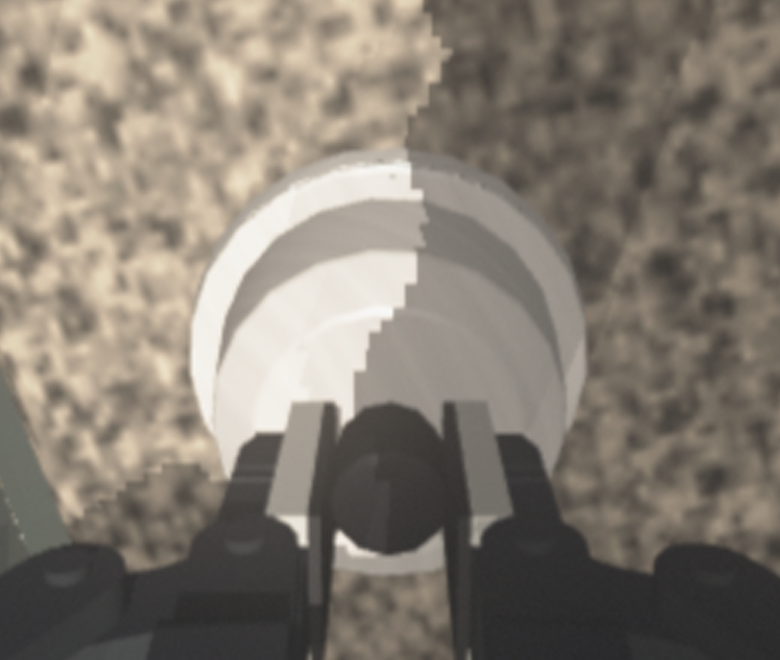

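Call:
move_arm(rows=[[[0,0,-0.015,0,0,0],[0,0,-0.05,0,0,0],[0,0,-0.09,0,0,0],[0,0,-0.13,0,0,0],[0,0,-0.17,0,0,0],[0,0,-0.19,0,0,0],[0.02,0.009,-0.19,0,0,0],[0.055,0.025,-0.19,0,0,0],[0.09,0.041,-0.19,0,0,0],[0.115,0.052,-0.19,0,0,0],[0.127,0.057,-0.19,0,0,0],[0.127,0.057,-0.19,0,0,0],[0.127,0.057,-0.19,0,0,0],[0.127,0.057,-0.19,0,0,0]]])

```text
time: 29.3
tool_pos: [423.7, 408.1, 245.1]
tcp_rot: [-180.0, 0.0, 90.0]
ft_force: [0.2, 0.4, -1.0]
finger_gap: 16.7
```

```bash
python3 -c "
from h import *
st();over('wrist','w21o',[],(106,60,406,320),2);over('scene','s21',[],(70,60,240,240),4)"
```

```text
{'time': np.float64(29.3), 'tool_pos': array([423.7, 408.1, 245.1]), 'tcp_rot': array([-180.,    0.,   90.]), 'ft_force': array([ 0.2,  0.4, -1. ]), 'finger_gap': np.float64(16.7), 'joint_pos': array([38.9,  5.6, 86.7, -0. , 87.8, 38.9])}
```

View pics/w21o.png

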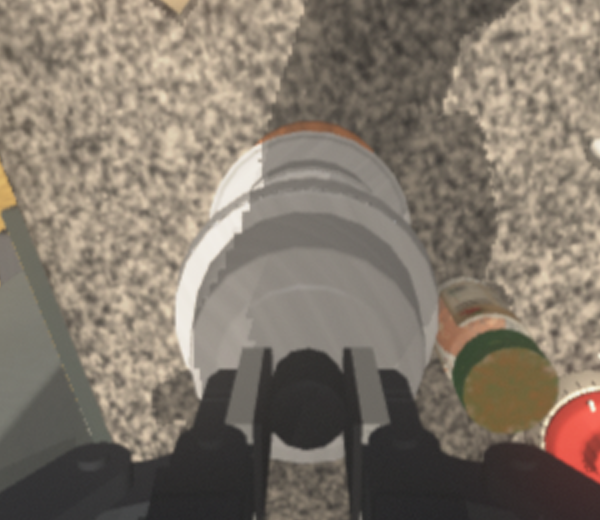

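View pics/s21.png

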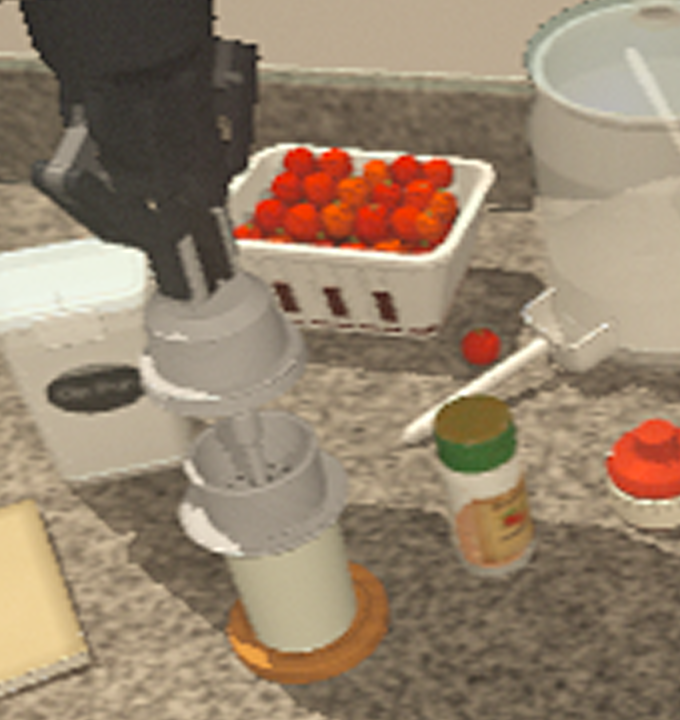

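Call:
move_arm(rows=[[[0,0.0005,0.012,0,0,0],[0,0.0005,0.024,0,0,0],[0,0.0005,0.036,0,0,0],[0,0.0005,0.044,0,0,0],[0,0.0005,0.05,0,0,0],[0,0.0005,0.05,0,0,0],[0,0.0005,0.05,0,0,0]]])

```text
time: 30.1
tool_pos: [424.5, 408.9, 195.4]
tcp_rot: [180.0, 0.0, 90.0]
ft_force: [-0.6, -0.8, -1.1]
finger_gap: 16.6
```

```bash
python3 -c "
from h import *
st();over('wrist','w22o',[(425.3,410,100,88),(425.3,410,144,81)],(130,80,390,320),3);over('scene','s22',[],(80,90,220,240),5);over('top','t22',[],(90,180,200,270),7)"
```

```text
{'time': np.float64(30.1), 'tool_pos': array([424.5, 408.9, 195.4]), 'tcp_rot': array([180.,   0.,  90.]), 'ft_force': array([-0.6, -0.8, -1.1]), 'finger_gap': np.float64(16.6), 'joint_pos': array([38.9,  7.2, 90.2, -0. , 82.6, 38.9])}
```

View pics/w22o.png

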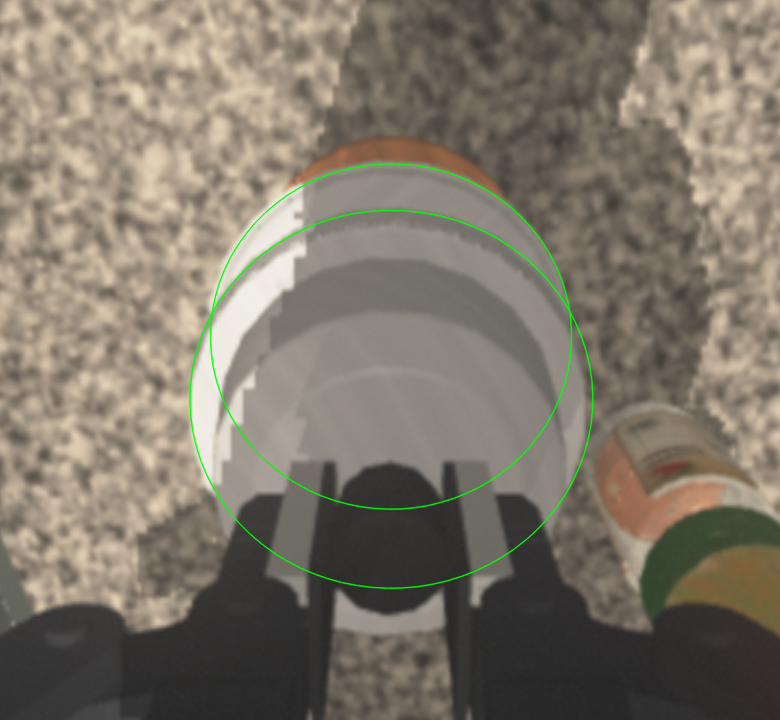

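View pics/s22.png

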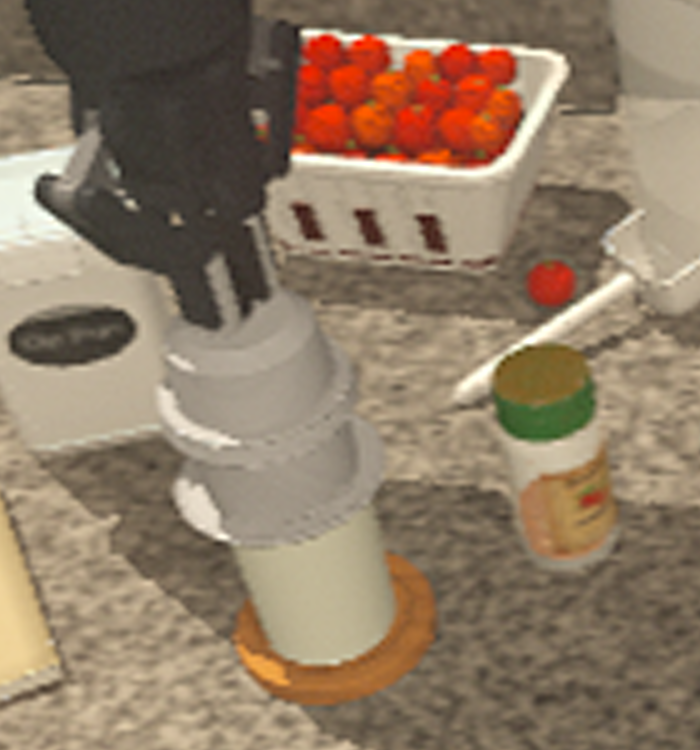

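View pics/t22.png

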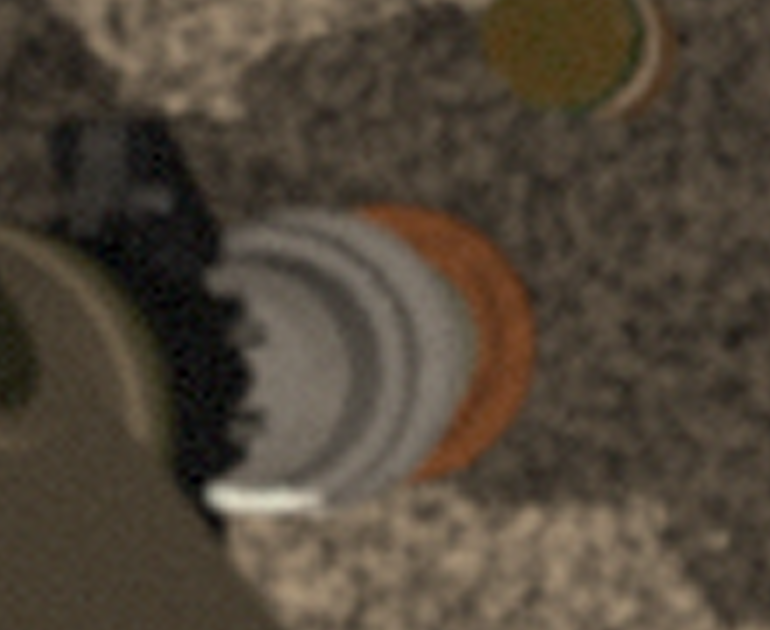

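```bash
python3 -c "
from h import *
C=[(425.3,408.5,100,88),(425.3,408.5,140,81),(425.3,408.5,148,81)]
over('top','t23o',C,(115,195,165,255),12)
C=[(425.3,408.5,100,88),(425.3,408.5,140,81),(425.3,408.5,148,81)]
over('scene','s23o',C,(100,140,170,210),8)
over('wrist','w23',[],(180,120,340,220),5)"
```

```text
(no output)
```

View pics/t23o.png

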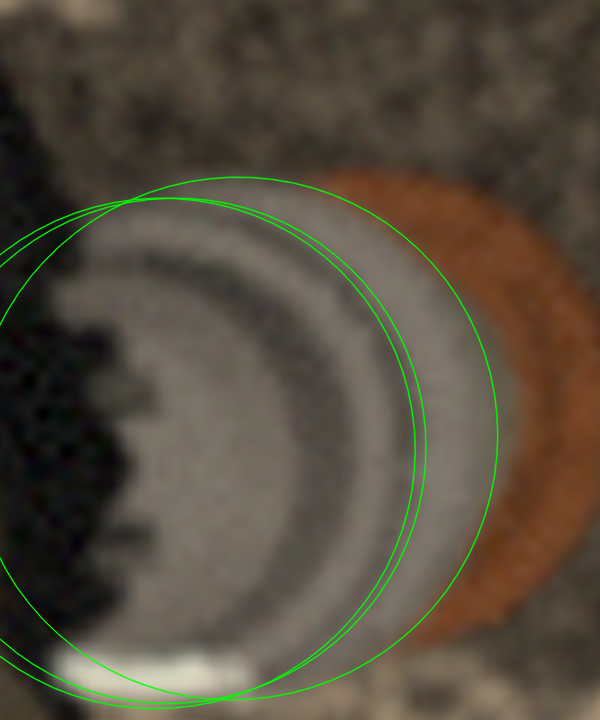

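View pics/s23o.png

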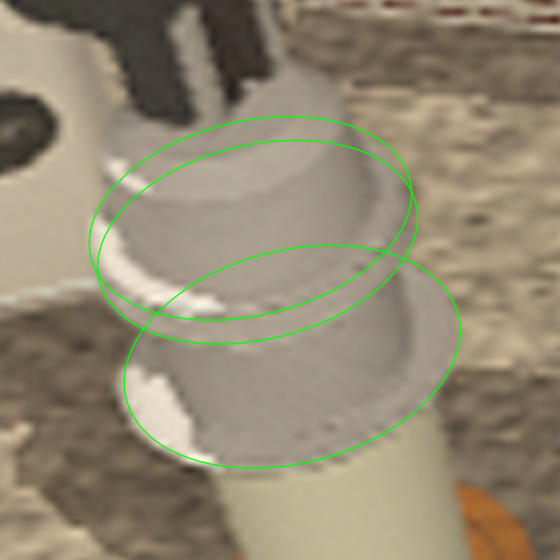

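View pics/w23.png

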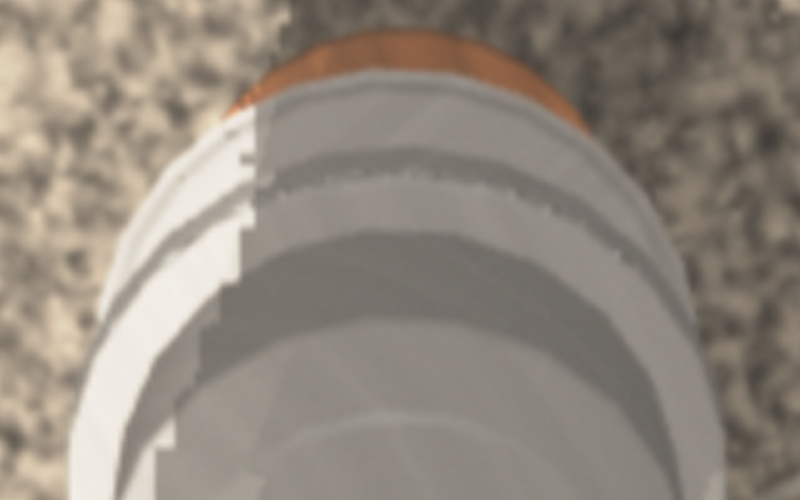

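Call:
move_arm(rows=[[[0,0,0.002,0,0,0],[0,0,0.004,0,0,0],[0,0,0.006,0,0,0],[0,0,0.008,0,0,0],[0,0,0.008,0,0,0]]])

```text
time: 30.9
tool_pos: [424.3, 408.6, 186.7]
tcp_rot: [-180.0, 0.0, 90.0]
ft_force: [-0.8, -0.2, -0.6]
finger_gap: 16.5
```

Call:
move_arm(rows=[[[0,0,0.001,0,0,0],[0,0,0.002,0,0,0],[0,0,0.003,0,0,0],[0,0,0.004,0,0,0],[0,0,0.004,0,0,0]]])

```text
time: 31.4
tool_pos: [424.4, 408.8, 183.1]
tcp_rot: [-180.0, 0.0, 90.0]
ft_force: [0.5, -0.3, -0.8]
finger_gap: 17.1
```

Call:
move_arm(rows=[[[0,0,0.001,0,0,0],[0,0,0.002,0,0,0],[0,0,0.002,0,0,0],[0,0,0.002,0,0,0]]])

```text
time: 31.8
tool_pos: [424.7, 409.0, 181.9]
tcp_rot: [180.0, -0.0, 90.0]
ft_force: [-0.8, -0.0, 3.3]
finger_gap: 16.6
```

Call:
move_arm(rows=[[[0,0,0.001,0,0,0],[0,0,0.001,0,0,0],[0,0,0.001,0,0,0]]])

```text
time: 32.1
tool_pos: [425.1, 409.4, 181.9]
tcp_rot: [179.9, -0.1, 90.0]
ft_force: [-2.7, -1.0, 9.1]
finger_gap: 17.0
```

```bash
python3 -c "
from h import *
st();over('wrist','w24',[],(180,100,340,220),5);over('scene','s24',[],(80,90,220,240),5)"
```

```text
{'time': np.float64(32.1), 'tool_pos': array([425.1, 409.4, 181.9]), 'tcp_rot': array([ 1.799e+02, -1.000e-01,  9.000e+01]), 'ft_force': array([-2.7, -1. ,  9.1]), 'finger_gap': np.float64(17.0), 'joint_pos': array([38.9,  7.7, 91.1,  0. , 81.1, 38.9])}
```

View pics/w24.png

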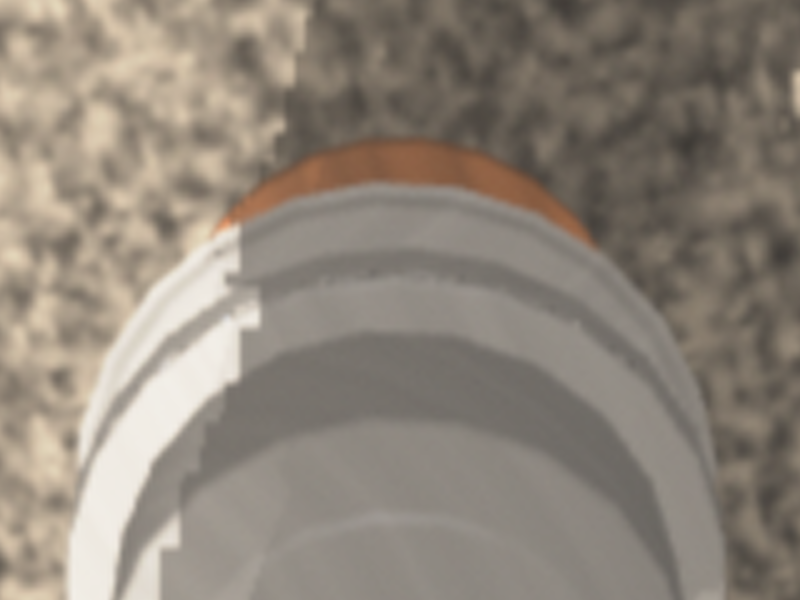

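View pics/s24.png

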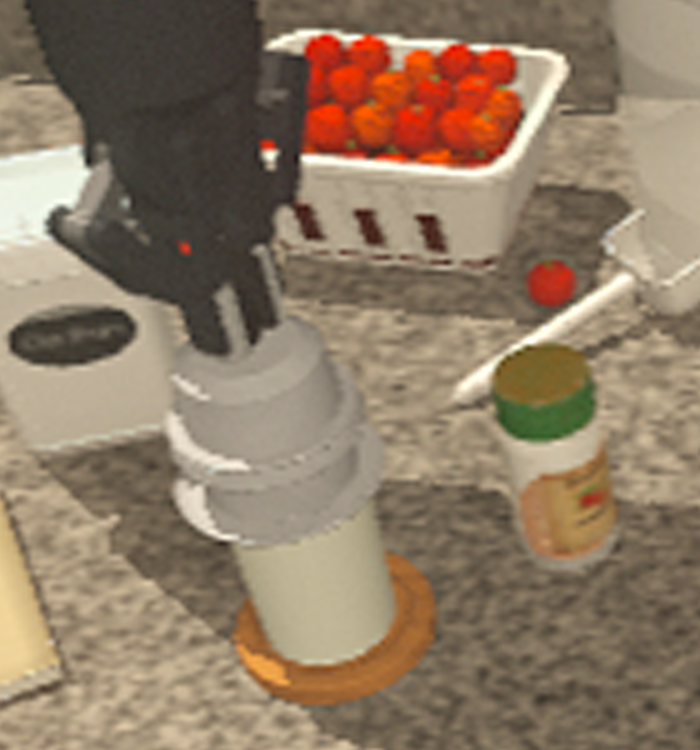

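Call:
move_arm(rows=[[[0,0,0,0,0,0],[0,0,0,0,0,0],[0,0,0,0,0,0],[0,0,0,0,0,0],[0,0,0,0,0,0],[0,0,0,0,0,0]]], grip=0.5)

```text
time: 32.8
tool_pos: [424.4, 408.8, 180.1]
tcp_rot: [-180.0, 0.0, 90.0]
ft_force: [0.0, 0.7, -0.2]
finger_gap: 42.2
```

Call:
move_arm(rows=[[[0,0,-0.01,0,0,0],[0,0,-0.03,0,0,0],[0,0,-0.06,0,0,0],[0,0,-0.08,0,0,0],[-0.03,-0.01,-0.08,0,0,0],[-0.07,-0.02,-0.08,0,0,0],[-0.1,-0.03,-0.08,0,0,0],[-0.12,-0.03,-0.08,0,0,0],[-0.12,-0.03,-0.08,0,0,0],[-0.12,-0.03,-0.08,0,0,0]]])

```text
time: 33.8
tool_pos: [394.9, 289.0, 261.2]
tcp_rot: [179.9, -0.1, 90.0]
ft_force: [0.1, 0.1, 0.7]
finger_gap: 42.6
```

```bash
python3 -c "
from h import *
x,y=425.3,408.5
C=[(x,y,126,81),(x,y,192,18),(x,y,100,88),(x,y,97,64)]
st();over('wrist','w25',[],(106,0,406,300),2);over('scene','s25',C,(80,110,220,250),5);over('top','t25',C,(90,180,200,270),7);snap('top','tf');snap('scene','sf')"
```

```text
{'time': np.float64(33.8), 'tool_pos': array([394.9, 289. , 261.2]), 'tcp_rot': array([ 1.799e+02, -1.000e-01,  9.000e+01]), 'ft_force': array([0.1, 0.1, 0.7]), 'finger_gap': np.float64(42.6), 'joint_pos': array([ 30.2, -10.5, 100.6,   0. ,  89.8,  30.2])}
```

View pics/w25.png

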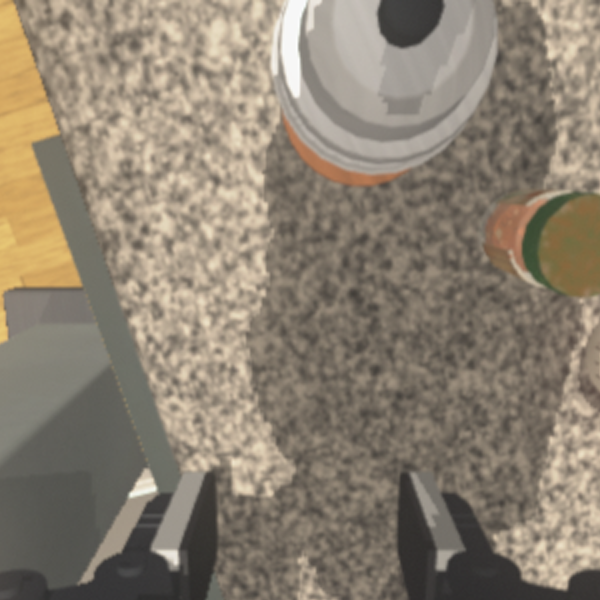

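View pics/s25.png

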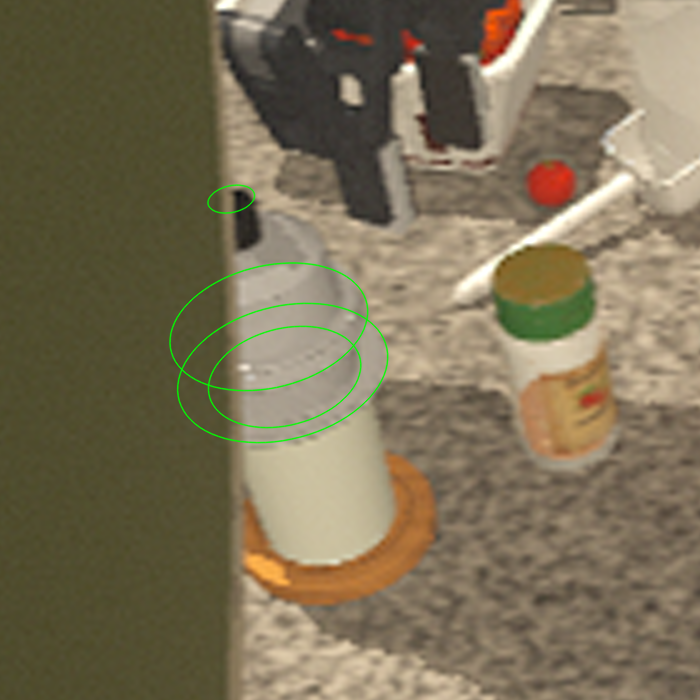

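View pics/t25.png

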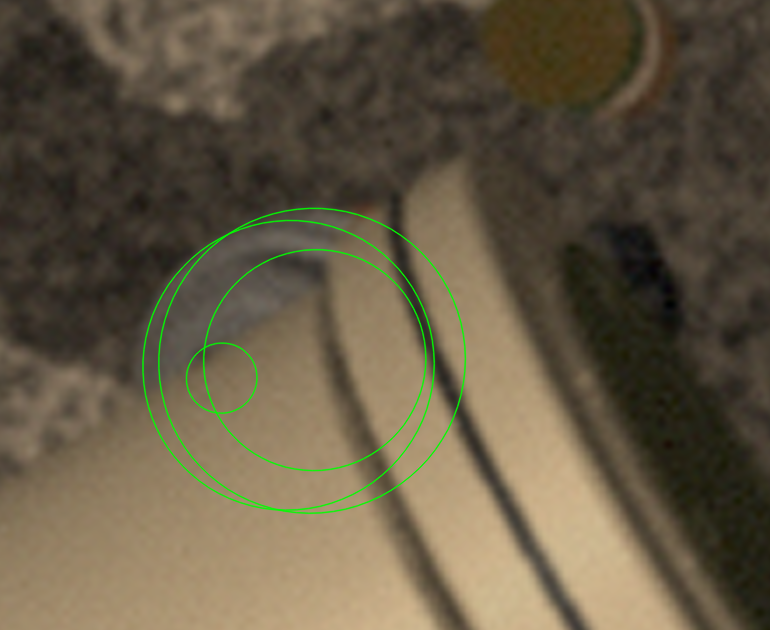

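View pics/sf.png

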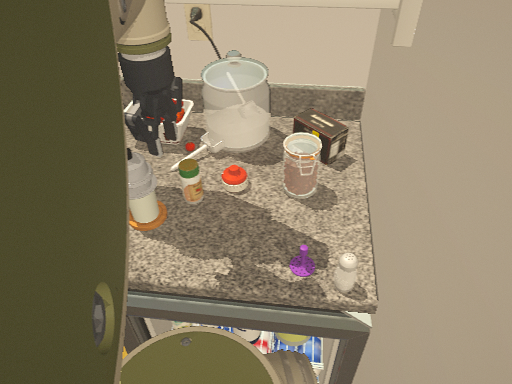

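View pics/tf.png

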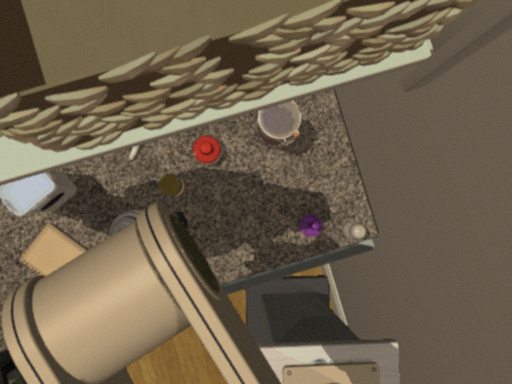

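Call:
move_arm(rows=[[[-0.04,0,0,0,0,0],[-0.08,0,0,0,0,0],[-0.12,0,0,0,0,0],[-0.16,0,0,0,0,0],[-0.2,0,0,0,0,0],[-0.24,0,0,0,0,0],[-0.27,0,0,0,0,0],[-0.28,0,0,0,0,0],[-0.28,0,0,0,0,0],[-0.28,0,0,0,0,0]]])

```text
time: 35.05
tool_pos: [394.9, 9.6, 260.2]
tcp_rot: [-180.0, -0.0, 90.0]
ft_force: [0.1, 0.2, -0.5]
finger_gap: 42.8
```

```bash
python3 -c "
from h import *
x,y=425.3,408.5
C=[(x,y,126,81),(x,y,192,18),(x,y,100,88)]
st();over('scene','s26',C,(80,110,220,250),5);over('top','t26',C,(90,180,200,270),7);snap('top','tf2')"
```

```text
{'time': np.float64(35.0), 'tool_pos': array([394.9,   9.6, 260.2]), 'tcp_rot': array([-180.,   -0.,   90.]), 'ft_force': array([ 0.1,  0.2, -0.5]), 'finger_gap': np.float64(42.8), 'joint_pos': array([ -6.1, -26.4, 113.3,   0. ,  93.1,  -6.1])}
```

View pics/s26.png

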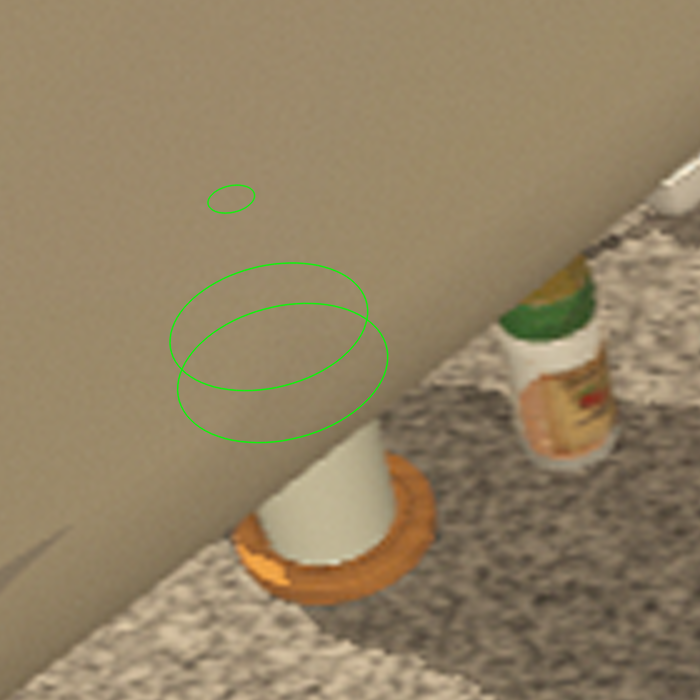

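View pics/t26.png

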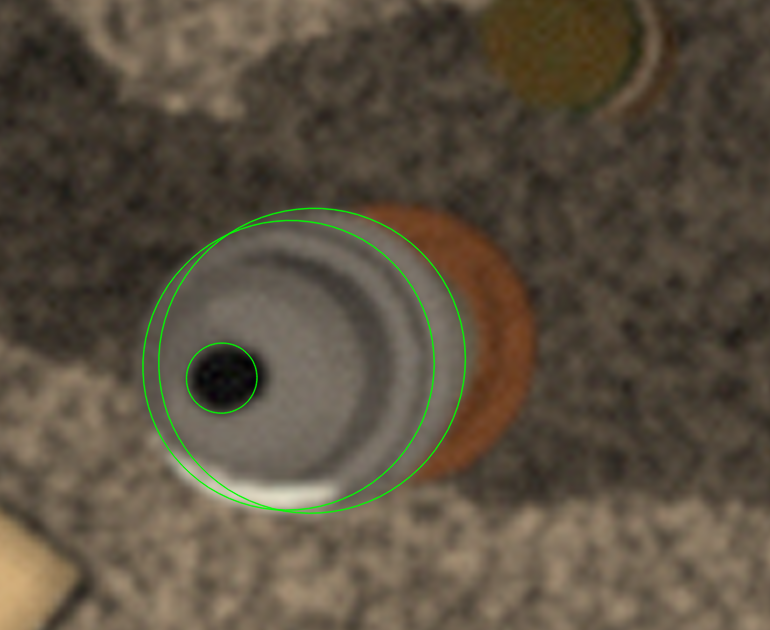

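Call:
move_arm(rows=[[[0.03,0.015,0.02,0,0,0],[0.06,0.03,0.04,0,0,0],[0.09,0.045,0.06,0,0,0],[0.115,0.05,0.08,0,0,0],[0.115,0.05,0.08,0,0,0],[0.115,0.05,0.08,0,0,0]]])

```text
time: 35.8
tool_pos: [443.9, 124.8, 179.7]
tcp_rot: [-179.9, 0.0, 90.2]
ft_force: [-0.6, -0.2, 0.7]
finger_gap: 42.6
```

```bash
python3 -c "
from h import *
x,y=425.3,408.5
C=[(x,y,126,81),(x,y,192,18),(x,y,100,88)]
st();over('scene','s27',C,(80,110,220,250),5);snap('scene','s28');snap('scene','s28')"
```

```text
{'time': np.float64(35.8), 'tool_pos': array([443.9, 124.8, 179.7]), 'tcp_rot': array([-179.9,    0. ,   90.2]), 'ft_force': array([-0.6, -0.2,  0.7]), 'finger_gap': np.float64(42.6), 'joint_pos': array([  9.3, -12.4, 110.9,  -0. ,  81.7,   9.1])}
```

View pics/s27.png

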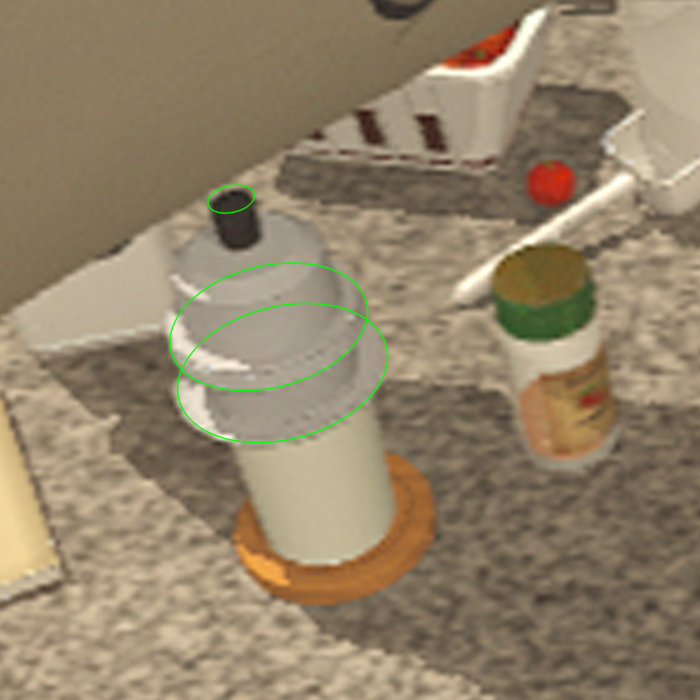

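View pics/s28.png

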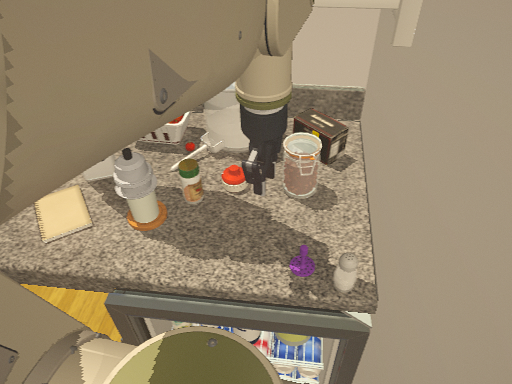

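View pics/tf2.png

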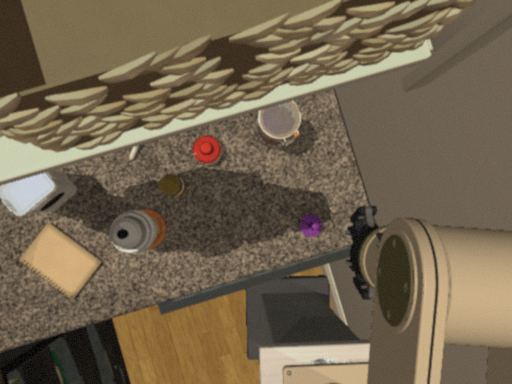

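The full stack sits level on the coaster. The cap edge, the knob and the brim all match their predicted seated heights. The spice jar (190,182), timer (234,178), salt mill (346,272), bean jar and purple press are where they were at the start. The arm is clear, so I am handing in.

```bash
python3 -c "
from h import *
print(hand_in())"
```

```text
the job is handed in; nothing more can be done
None
```

The coffee dripper is set up on its coaster and handed in, at about 36 s of the 104 s allowed. I placed the tumbler first, then the dripper, then the steel (not the purple) press, then the cap.

**Seating:** Each part met resistance at the height expected for fully seated, with at most about 12 N at the wrist. After the arm had moved away, the scene view showed the brim, cap edge and knob within about 1–2 px of where they should be. The top view agreed for the cap and knob. The stack looked level, and the bystanders had not visibly moved.

**Known disagreements:**
- **Stack off-centre:** The tumbler stands about 2–3 mm off the coaster's centre, inside the 7 mm of play in the recess.
- **Camera spread:** The top, scene and wrist views put the dripper's y position between about 406 and 410 mm. I went by arm position and how the parts lined up in the wrist view.
- **Press not visible:** The press can't be seen under the cap. I last saw it flat and centred in the cup just before the cap went on.

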